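# Lay a turned spindle in the V stand and hold the profile sensor over it

### The job

Lay the turned spindle from the tray into the two V plates of the steel stand (set it down, do not drop it), with its thick collar midway between the plates, and let go of it. Then take the profile sensor from the tray and hold it upright, window down, about 10 mm above the middle of the collar, its long side in line with the spindle, touching neither spindle nor stand; finish while still holding it there, steady. Carry both over the white guard, not round its ends and without touching it, and leave the jar, chuck key and wrench where they are.

Things in the scene. Friction and masses are not known exactly. Their poses are not given: they have to be found in the camera images.
- spindle: Loose turned aluminium spindle, 0.35 kg: round bar 24 mm in diameter, 150 mm long, with a thick collar 36 mm in diameter, 30 mm long, at mid-length. Origin on the axis at the collar's centre; x along the axis (ends alike; may be rolled about x). Starts lying level in the tray's two wooden V plates, axis 50 mm above the table.
- sensor: Loose non-contact profile sensor, 0.25 kg: grey housing 80 long (x) x 28 thick (y) mm, from 20 to 76 mm above its underside (thin black cap to 78), over a black nose 60 x 18 mm. Origin at the centre of the nose's underside (the window); z up. Starts upright in the tray's pocket, underside 8 mm above the table; pocket rim 20 mm above the table, 3 mm play around the nose.
- v_stand: Fixed steel stand, base 130 x 80 x 12 mm, on either side of the guard. Two upright plates 15 mm thick, at x = -47 and +47 mm (79 mm free between), about 55 mm wide, each with an open 90 degree V on top. A seated spindle's axis is 90 mm above the table, along the stand's x, at y = 0; V tops about 94 mm high. Origin: centre of the underside, on the table.
- tray: Fixed plywood tray, 180 (x) x 200 (y) x 8 mm, on the side of the guard opposite the stand. Origin at the centre of its underside, on the table. Two wooden V plates at x = -47 and +47 mm, y = +50 mm carry the spindle along the tray's x axis; the sensor's pocket is centred at x = 0, y = -55 mm.
- guard: Fixed white sheet-metal chip guard standing on the table between tray and stand: 320 mm long (x), 4 mm thick (y), 100 mm high, with small feet reaching 22 mm to either side. Origin at the centre of its lower edge, on the table.
- jar: Bystander: white plastic jar with a black cap, 56 mm in diameter, 75 mm tall, beyond the far end of the guard. Origin at the centre of its underside.
- chuck_key: Bystander: steel T-handled chuck key lying on the table, about 120 mm long (x) with a cross bar 102 mm (y), 20 mm high. Origin on the table under the cross bar.
- wrench: Bystander: steel wrench lying on the table beyond the work; its x axis runs along it. Origin at its middle, on the table.
Mind the look-alikes: they are no part of the job. Of the things like the sensor, leave any that is purple; of the rest the smaller one is meant. Of the things that look like the spindle, the larger one is meant.

How it is judged:
By the outcome, as a careful person would: the job done as asked, in the order asked, and still so for the second after the job is handed in, while the arm keeps its last pose, push and grip.
It also fails if it takes over 66 s, if anything falls off the work surface, if the arm or the gripper's body presses on something with over 40 N, if the wrist force passes 120 N, or if a joint passes its speed limit or range.

### The arm

A 6-joint arm with a two-finger parallel gripper is mounted at the origin on the work surface. World frame = base frame: x ahead of the robot, y to its left, z up, the work surface at z = 0. Lengths are in m, angles in rad, forces in N, time in s.
With the tool pointing down it reaches from about 0.375 to 0.975 m from the base axis. Payload 3.8 kg.
Tool frame: the origin (TCP) lies on the centre line of the jaws, within the pads' length; the fingertips stand 25 mm ahead of it and the grasp point (between the pads) lies 6 mm ahead of it; z points along the fingers, y is the direction in which the jaws open and shut (so a half turn about z gives the same grasp; the last joint's range is limited). The gripper opens to 85 mm and grips with 20 to 120 N. Pads are 22 mm wide; open, the fingers measure 114 mm over their backs; the gripper's body (76 mm by 85 mm) begins 54 mm behind the grasp point. The pads swing forward as they close: fully open they stand 13 mm farther back than shut.
Start: joints at [1.278, 0.264, 1.604, -0, 1.274, -0.037], TCP at [0.171, 0.653, 0.256] pointing down, gripper open.
Joint ranges: [-2.63, 2.63], [-0.94, 2.18], [0.31, 2.57], [-1.31, 4.45], [0, 2.66], [-2.55, 2.55]. Speed limits (rad/s): [2.57, 2.57, 3.14, 3.14, 3.14, 3.14].

### API

Orientations are given as a rotation vector (axis times angle).
In Python, from workcell import bot gives the robot as it stands.
- The arm moves only by the tool servo_tool, never from a script. Its argument "moves" is a list of rows, each a list of 3 entries, a list of its own where there are three numbers: the closure in counts, from 0 (fully open) to 255 (shut), then the shift along the tool's x, y, z in m, then the turn about the tool's z in rad. A call has exactly 8 rows; each row shifts and turns the pose as measured when the row begins, along the tool's axes as they then stand; what a row does not reach is not made up. A row lasts 1/12 s, in which the tool goes at most 41.7 mm and 7.16 degrees, less where a joint would pass 70% of its speed; a pose out of reach is approached as far as the arm can. A call is refused whole if a number of a shift passes 0.0417 or a number of a turn 0.125, either way. A call with a gripper value outside its range is refused whole. The fingers move at their own pace and stop on an object; "newtons" is the grip in N (left out, the last holds). Time passes only in rows, so rows that do not move let the fingers close, or fill a call up. It gives the time, the measured TCP pose, the force and the opening at its end, in the units of the state.
- bot.read_state(): the state, without advancing time (a new reading comes with each control period).
- bot.read_camera(name): name is "scene" or "top" or "wrist"; returns a dict with "pixels" (400x640x3 uint8, red, green, blue), "depth" (400x640 float32, m along the optical axis (not along the pixel's ray), 0 where there is no reading), "intrinsics" (3x3 intrinsics, pixels), "R" (3x3) and "t" (3): a world point X has camera coordinates R X + t. Camera axes: x right, y down, z forward; pixel columns grow to the right and rows downward; lengths in m; the calibration is good to about 2 mm. The wrist camera is an equidistant fisheye: a pixel r from the principal point sees the ray r / f radians off the axis. A picture is of the moment at which its call begins.
- bot.finish_job(): hands the job in, once; it reports no verdict.
The state is a dict: "time": time; "q": joint angles; "joint_vel": joint speeds; "joint_torque": joint torques, N m; "tool_pos": TCP position; "tcp_rot": TCP orientation; "wrist_force": force on the tool from outside, world axes, zero at the start; "torque": the same for the moment, N m; "width": opening from 0.0 (shut) to 1.0 (fully open).
Only numpy, scipy, OpenCV 4.12 (cv2) and the standard library are available. Lean on these libraries where they do the work, as an engineer would, in place of code of your own. Each camera call takes 0.05 s, during which the arm holds its last target.

## Working session

There is one attempt and no reset: what is moved stays moved. The work goes in short steps, Python scripts to look and compute and a tool call to move; the robot and the scene stay as the last step left them, time stands still between calls to the robot, and variables do not carry over. Pictures are saved under pics/ and viewed, and the job is handed in when it is done.

Besides the shell and the picture viewer there is one more tool, called as name(argument=value, ...) on one line, values as JSON. servo_tool: Moves the arm, as the interface text tells. Its arguments: {"type":"object","properties":{"moves":{"type":"array","items":{"type":"array"}},"newtons":{"type":"number"}},"required":["moves"]}

```bash
mkdir -p pics; ls; python3 - <<'E'
from workcell import bot
import cv2,numpy as np
print(bot.read_state())
for n in ["scene","top","wrist"]:
    c=bot.read_camera(n); cv2.imwrite(f"pics/{n}0.png",c["pixels"][:,:,::-1]); np.savez(f"{n}0.npz",**c)
    print(n,c["intrinsics"].tolist(),c["R"].tolist(),c["t"].tolist(), (c["depth"]>0).mean())
E
```

```text
pics
{'time': 0.0, 'q': array([ 1.27813911e+00,  2.64808366e-01,  1.60534446e+00,  2.44851946e-05,
        1.27370357e+00, -3.68873378e-02]), 'joint_vel': array([-1.34233782e-07,  3.20078202e-04, -2.67594348e-03,  6.46767962e-04,
       -1.12840818e-03,  2.52698723e-03]), 'joint_torque': array([ 1.52435400e-04, -5.15105546e+01, -3.67318797e+01,  7.66373631e-06,
        1.29669457e-02, -6.56239969e-07]), 'tool_pos': array([0.17056376, 0.65241145, 0.25494071]), 'tcp_rot': array([-0.40062883, -3.11554341,  0.00350124]), 'wrist_force': array([-0.02006657, -0.4386892 , -0.19656767]), 'torque': array([-0.06763919,  0.04297261,  0.01908204]), 'width': 1.0036007427565306}
scene [[365.14645770545303, 0.0, 319.46632022073936], [0.0, 365.14645770545303, 196.28381302058233], [0.0, 0.0, 1.0]] [[0.5259944085947093, 0.8504832709476825, 0.0028439348151769735], [0.6630626930501239, -0.40798260297686, -0.6276129864441482], [-0.5326140696716705, 0.3320066287084594, -0.778520295998392]] [-0.3452303414330311, -0.28574741410006554, 1.2339115021666742] 0.9960234375
top [[491.4256477237537, 0.0, 312.7409662379022], [0.0, 491.4256477237537, 201.18101785239688], [0.0, 0.0, 1.0]] [[-0.023940583623305787, -0.9993530847603832, -0.02683766822363373], [-0.9826257110794565, 0.02846514084079825, -0.1834024200562963], [0.18404771224160363, 0.021980621847888168, -0.982671507616768]] [0.09417371062567323, 0.5461745825314829, 1.1184573431601945] 0.9959296875
wrist [[309.70691628693146, 0.0, 322.0070923327555], [0.0, 309.70691628693146, 200.54501065557997], [0.0, 0.0, 1.0]] [[0.251596933215401, 0.9678288781499133, -0.002499162997267115], [0.9335243685609529, -0.24199607814008603, 0.2645187166680131], [0.25540406515848624, -0.06888512745070027, -0.9643773134601528]] [-0.6736912227725589, -0.03536757922491539, 0.3783922347825881] 0.98262890625
```

View pics/scene0.png

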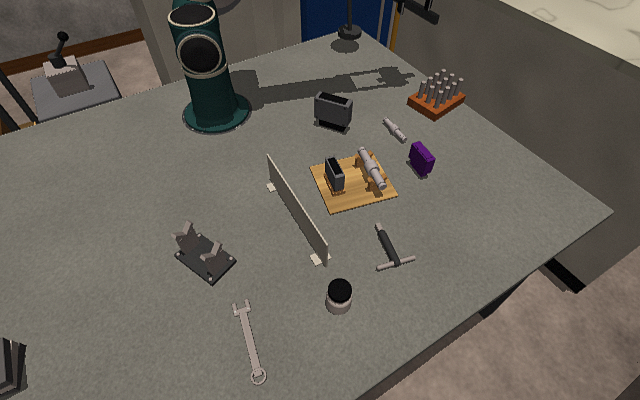

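View pics/top0.png

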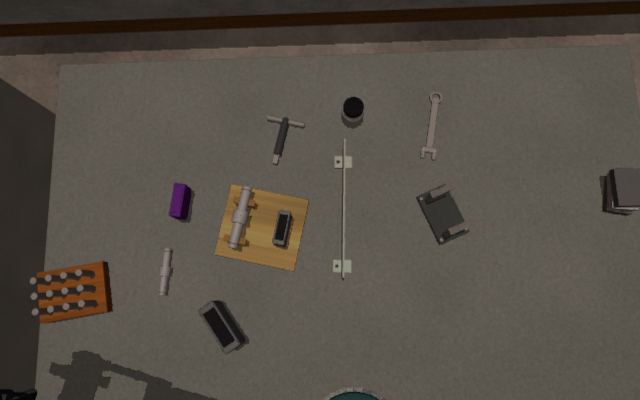

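View pics/wrist0.png

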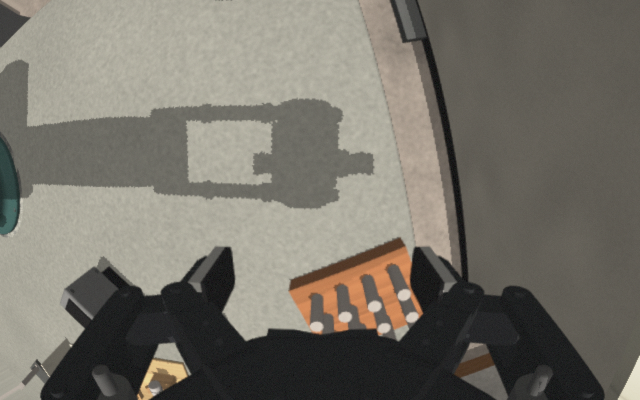

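The scene view shows the tray at about (355,180), holding the large spindle (372,168) and the small grey sensor (334,174). The guard runs from (268,155) to (328,260), with the stand at (205,250). In the top view the spindle is at (240,217), the sensor at (282,228), the guard along column 344 and the stand at (442,214). The look-alikes, outside the tray in the top view, are the purple box (180,200), the big grey sensor (222,327) and the small spindle (166,270).

```bash
cat > h.py <<'E'
import numpy as np,cv2
def world(c):
    d=c["depth"];K=c["intrinsics"];v,u=np.mgrid[:400,:640]
    p=np.stack([(u-K[0,2])/K[0,0]*d,(v-K[1,2])/K[1,1]*d,d],-1)
    w=(p-c["t"])@c["R"]; w[d==0]=np.nan
    return w
def proj(c,X):
    p=np.asarray(X)@c["R"].T+c["t"]; q=p@c["intrinsics"].T; return q[...,:2]/q[...,2:]
def rect(pts):
    r=cv2.minAreaRect((pts[:,:2]*1000).astype(np.float32)); return r
E
python3 - <<'E'
from h import *
for n in ["top","scene"]:
    c=np.load(n+"0.npz"); w=world(c); z=w[...,2]
    px=c["pixels"].astype(int)
    print(n,"table z",np.nanmedian(z))
    def comp(name,m,box):
        b=np.zeros(m.shape,bool); u0,v0,u1,v1=box; b[v0:v1,u0:u1]=1
        m=m&b; k,l,s,_=cv2.connectedComponentsWithStats(m.astype(np.uint8))
        for i in range(1,k):
            if s[i,4]>15:
                P=w[l==i]; r=rect(P); print(name,s[i,4],"c",np.round(r[0],1),"size",np.round(r[1],1),"ang",round(r[2],1),"z",np.round(np.percentile(P[:,2],[2,50,98]),4),"mean",np.round(P.mean(0),4))
    if n=="top":
        comp("tray",(z>0.004),(205,170,320,280))
        comp("spindle",(z>0.045),(205,170,262,280))
        comp("collar",(z>0.0635),(205,170,262,280))
        comp("sensor",(z>0.07),(262,170,320,280))
        comp("guard",(z>0.06),(325,130,365,290))
        comp("stand",(z>0.006),(405,170,480,255))
        comp("plates",(z>0.05),(405,170,480,255))
    else:
        comp("spindle",(z>0.045),(350,135,400,200))
        comp("sensor",(z>0.07),(315,150,350,200))
        comp("guard",(z>0.08),(255,145,335,270))
        comp("stand",(z>0.006),(165,210,245,290))
        comp("plates",(z>0.05),(165,210,245,290))
E
```

```text
top table z -0.00033640761727357247
tray 5739 c [498.2 209.1] size [204.8 186.4] ang 75.7 z [0.0046 0.0092 0.0862] mean [0.4936 0.2059 0.0224]
spindle 841 c [515.6 255.5] size [ 53.3 150. ] ang 76.6 z [0.0474 0.0594 0.0699] mean [0.5126 0.2542 0.0588]
collar 120 c [514.9 255.5] size [25.1 36.4] ang 81.0 z [0.0638 0.067  0.0723] mean [0.5149 0.2546 0.0672]
sensor 436 c [483.9 153.8] size [28.7 80.1] ang 77.0 z [0.076  0.0847 0.0896] mean [0.4826 0.1535 0.0844]
guard 305 c [525.7   9.3] size [  4.2 318.2] ang 87.4 z [0.0651 0.0997 0.1044] mean [0.5203 0.01   0.0967]
stand 1810 c [ 515. -233.] size [130.4  82.8] ang 22.9 z [0.0076 0.0132 0.0926] mean [ 0.5129 -0.2313  0.027 ]
plates 187 c [ 558.7 -216.1] size [15.1 52.3] ang 22.2 z [0.0525 0.0835 0.0967] mean [ 0.5578 -0.2155  0.081 ]
plates 173 c [ 472.2 -252.4] size [15.  53.6] ang 22.2 z [0.0535 0.0854 0.0951] mean [ 0.4717 -0.2513  0.0827]
scene table z 0.00031903054564825183
spindle 556 c [517.9 253.4] size [ 54.4 150.5] ang 76.5 z [0.046  0.0592 0.0684] mean [0.5219 0.2489 0.0579]
sensor 298 c [485.2 151.7] size [28.7 81.2] ang 78.1 z [0.0712 0.0848 0.0885] mean [0.4899 0.1486 0.0833]
guard 464 c [526.7   7.6] size [  5.3 319.3] ang 87.4 z [0.0806 0.0969 0.1025] mean [0.543  0.006  0.0942]
guard 121 c [477.  141.4] size [24.2 76.3] ang 56.8 z [0.0815 0.0854 0.0886] mean [0.4728 0.1492 0.0851]
stand 2046 c [ 516.8 -235.8] size [131.3  80.2] ang 21.9 z [0.0093 0.0163 0.0933] mean [ 0.5211 -0.2382  0.0365]
plates 324 c [ 472.8 -253.2] size [16.9 53.9] ang 22.1 z [0.0521 0.0772 0.0941] mean [ 0.4761 -0.2529  0.0758]
plates 332 c [ 559.9 -217.6] size [16.6 53.2] ang 22.5 z [0.0518 0.0779 0.0951] mean [ 0.563  -0.2175  0.0764]
```

```bash
python3 - <<'E'
import cv2
t=cv2.imread("pics/top0.png"); a=cv2.resize(t[170:285,205:320],None,fx=5,fy=5,interpolation=2); cv2.imwrite("pics/tray.png",a)
b=cv2.resize(t[170:260,400:490],None,fx=6,fy=6,interpolation=2); cv2.imwrite("pics/stand.png",b)
E
```

```text
(no output)
```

View pics/tray.png

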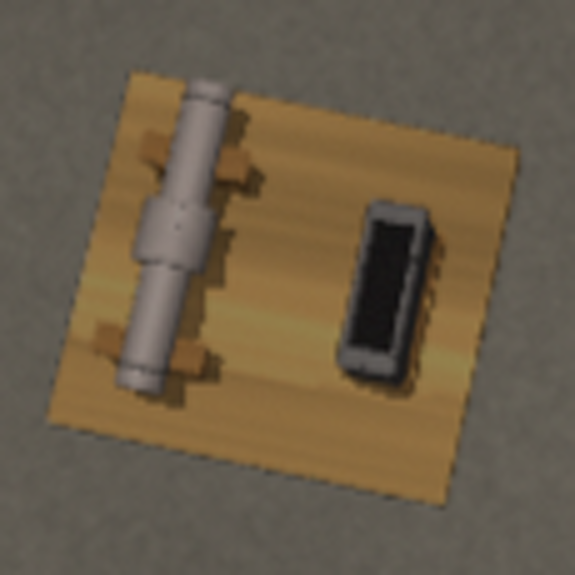

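View pics/stand.png

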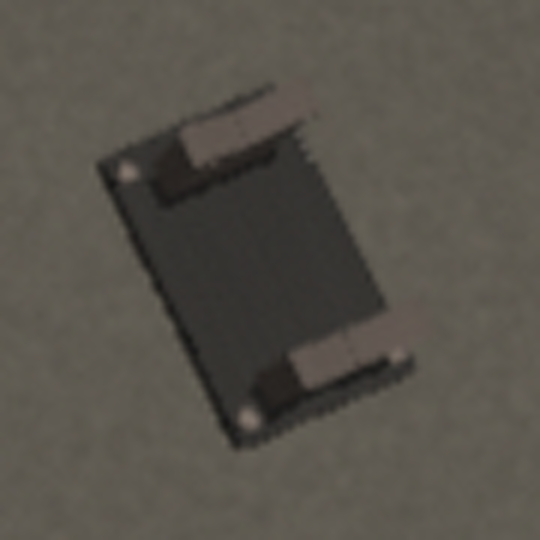

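servo_tool(moves=[[0,[-0.027,-0.0185,0.002],-0.003],[0,[-0.027,-0.0185,0.002],-0.003],[0,[-0.027,-0.0185,0.002],-0.003],[0,[-0.027,-0.0185,0.002],-0.003],[0,[-0.027,-0.0185,0.002],-0.003],[0,[-0.027,-0.0185,0.002],-0.003],[0,[-0.027,-0.0185,0.002],-0.003],[0,[-0.027,-0.0185,0.002],0]], newtons=60)

```text
time: 0.82
tool_pos: [0.3448, 0.4532, 0.2347]
tcp_rot: [-0.348, -3.118, 0.005]
wrist_force: [0.4, 0.5, 0.6]
width: 1.002
```

```bash
cat > go.py <<'E'
# usage: go.py x y z yawdeg(tool y) -> remaining shift in tool axes, turn
import sys,numpy as np
from scipy.spatial.transform import Rotation as Ro
from workcell import bot
s=bot.read_state(); R=Ro.from_rotvec(s["tcp_rot"]).as_matrix()
y=np.degrees(np.arctan2(R[1,1],R[0,1]))
print("t",round(s["time"],2),"pos",np.round(s["tool_pos"],4),"yaw",round(y,2),"toolz",np.round(R[:,2],4),"F",np.round(s["wrist_force"],1),"w",round(s["width"],3),"q",np.round(s["q"],2))
if len(sys.argv)>1:
    x=np.array([float(a) for a in sys.argv[1:4]]); d=x-s["tool_pos"]
    turn=-np.radians(float(sys.argv[4])-y)
    print("shift tool",np.round(R.T@d,4),"world",np.round(d,4),"turn",round(turn,4))
    n=int(sys.argv[5]) if len(sys.argv)>5 else 0
    for i in range(n):
        a=-turn*i/n; Rz=Ro.from_rotvec([0,0,a]).as_matrix()
        print(np.round((Rz@R).T@d/n,4), round(turn/n,4))
E
python3 go.py 0.5167 0.2544 0.16 76.6 8
```

```text
t 0.82 pos [0.3448 0.4532 0.2347] yaw 77.28 toolz [-0.0043 -0.0028 -1.    ] F [0.4 0.5 0.6] w 1.002 q [ 0.88  0.08  1.85  0.    1.21 -0.47]
shift tool [-0.2118 -0.1558  0.0745] world [ 0.1719 -0.1988 -0.0747] turn 0.0119
[-0.0265 -0.0195  0.0093] 0.0015
[-0.0265 -0.0194  0.0093] 0.0015
[-0.0265 -0.0194  0.0093] 0.0015
[-0.0266 -0.0194  0.0093] 0.0015
[-0.0266 -0.0193  0.0093] 0.0015
[-0.0266 -0.0193  0.0093] 0.0015
[-0.0266 -0.0192  0.0093] 0.0015
[-0.0267 -0.0192  0.0093] 0.0015
```

servo_tool(moves=[[0,[-0.0265,-0.0195,0.009],0.0015],[0,[-0.0265,-0.0195,0.009],0.0015],[0,[-0.0265,-0.0195,0.009],0.0015],[0,[-0.0265,-0.0195,0.009],0.0015],[0,[-0.0265,-0.0195,0.009],0.0015],[0,[-0.0265,-0.0195,0.009],0.0015],[0,[-0.0265,-0.0195,0.009],0.0015],[0,[-0.02,-0.015,0.007],0]])

```text
time: 1.48
tool_pos: [0.5177, 0.2476, 0.1621]
tcp_rot: [-0.365, -3.118, 0.002]
wrist_force: [0.6, -0.2, 0.1]
width: 0.995
```

```bash
python3 go.py 0.5167 0.2544 0.056 76.6 5
python3 - <<'E'
from workcell import bot
import cv2,numpy as np
for n in ["top","wrist"]:
    c=bot.read_camera(n); cv2.imwrite(f"pics/{n}1.png",c["pixels"][:,:,::-1]); np.savez(f"{n}1.npz",**c)
E
```

```text
t 1.48 pos [0.5177 0.2476 0.1621] yaw 76.65 toolz [-2.1e-03 -8.0e-04 -1.0e+00] F [ 0.6 -0.2  0.1] w 0.995 q [ 0.4   0.15  1.92  0.    1.07 -0.94]
shift tool [0.0023 0.0065 0.1061] world [-0.001   0.0068 -0.1061] turn 0.0009
[0.0005 0.0013 0.0212] 0.0002
[0.0005 0.0013 0.0212] 0.0002
[0.0005 0.0013 0.0212] 0.0002
[0.0005 0.0013 0.0212] 0.0002
[0.0005 0.0013 0.0212] 0.0002
```

View pics/wrist1.png

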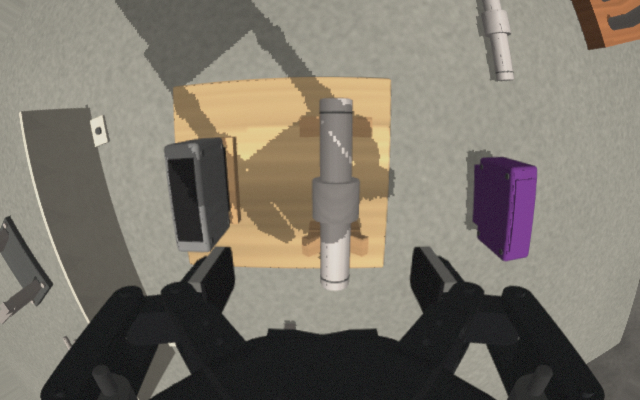

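The wrist view looks along the jaws, with the spindle near column 335 and its collar at (336,200), slightly right of the jaw centre line at about column 322. I'll measure it with the wrist camera's depth as a check.

```bash
cat >> h.py <<'E'
def worldw(c):
    d=c["depth"];K=c["intrinsics"];v,u=np.mgrid[:400,:640]
    a=(u-K[0,2])/K[0,0];b=(v-K[1,2])/K[1,1];r=np.hypot(a,b)+1e-12
    k=np.tan(np.minimum(r,1.5))/r
    p=np.stack([a*k*d,b*k*d,d],-1); w=(p-c["t"])@c["R"]; w[d==0]=np.nan; return w
E
python3 - <<'E'
from h import *
c=np.load("wrist1.npz"); w=worldw(c); z=w[...,2]
def st(name,m,box):
    b=np.zeros(m.shape,bool); u0,v0,u1,v1=box; b[v0:v1,u0:u1]=1
    P=w[m&b]; r=rect(P); print(name,len(P),np.round(r[0],1),np.round(r[1],1),round(r[2],1),np.round(np.percentile(P[:,2],[2,50,98]),4))
st("spindle",z>0.048,(300,90,370,300))
st("collar",z>0.0635,(300,90,370,300))
st("sensor",z>0.08,(150,120,236,255))
st("table",(z<0.1),(260,10,450,70))
E
```

```text
spindle 7693 [515.3 255.3] [ 53.2 149.6] 76.7 [0.0491 0.0601 0.0677]
collar 1287 [515.1 255. ] [24.2 29.8] 76.4 [0.0637 0.0665 0.0684]
sensor 3970 [487.4 173.5] [67.8 79.6] 78.7 [0.0809 0.0849 0.1568]
table 11353 [387.5 308.3] [179.2  63.4] 79.3 [-0.0016 -0.0001  0.0015]
```

servo_tool(moves=[[0,[0.002,0.0035,0.012],0],[0,[0.0015,0.0035,0.015],0],[0,[0.0003,0.001,0.017],0],[0,[0,0,0.017],0],[0,[0,0,0.016],0],[0,[0,0,0.012],0],[0,[0,0,0.006],0],[0,[0,0,0],0]])

```text
time: 2.25
tool_pos: [0.5111, 0.2617, 0.0595]
tcp_rot: [-0.366, -3.115, -0.0]
wrist_force: [-0.2, -0.8, 0.5]
width: 0.998
```

```bash
python3 go.py 0.5155 0.255 0.056 76.6
```

```text
t 2.25 pos [0.5111 0.2617 0.0595] yaw 76.6 toolz [-4.8e-03  9.0e-04 -1.0e+00] F [-0.2 -0.8  0.5] w 0.998 q [ 0.43  0.28  1.99  0.    0.88 -0.91]
shift tool [-0.0059 -0.0055  0.0035] world [ 0.0044 -0.0067 -0.0035] turn 0.0001
```

servo_tool(moves=[[0,[-0.003,-0.003,0.001],0],[0,[-0.003,-0.002,0.001],0],[0,[0,0,0],0],[0,[0,0,0],0],[60,[0,0,0],0],[80,[0,0,0],0],[80,[0,0,0],0],[80,[0,0,0],0]])

```text
time: 2.92
tool_pos: [0.5188, 0.2568, 0.0614]
tcp_rot: [0.365, 3.119, 0.006]
wrist_force: [0.6, -0.1, -0.8]
width: 0.684
```

```bash
python3 go.py 0.5155 0.255 0.056 76.6
```

```text
t 2.92 pos [0.5188 0.2568 0.0614] yaw 76.64 toolz [ 0.0017  0.0039 -1.    ] F [ 0.6 -0.1 -0.8] w 0.684 q [ 0.42  0.28  1.98  0.    0.88 -0.93]
shift tool [ 0.0028 -0.0026  0.0054] world [-0.0033 -0.0018 -0.0054] turn 0.0008
```

```bash
python3 - <<'E'
from workcell import bot
import numpy as np
for i in range(8):
    s=bot.read_state(); print(round(s["time"],3),np.round(s["tool_pos"],4),np.round(s["tcp_rot"],4),np.round(s["q"],4),np.round(s["joint_vel"],3)); bot.read_camera("wrist")
E
```

```text
2.917 [0.5188 0.2568 0.0614] [0.3652 3.119  0.0064] [ 0.415   0.2777  1.9798  0.0037  0.8809 -0.925 ] [-0.003 -0.007 -0.003 -0.     0.002 -0.001]
2.967 [0.5189 0.2569 0.0615] [0.3652 3.1189 0.0065] [ 0.415   0.2777  1.9798  0.0037  0.8808 -0.925 ] [ 0.     0.003  0.003 -0.002 -0.001 -0.   ]
3.017 [0.5187 0.2569 0.0613] [0.365  3.1192 0.0062] [ 0.4151  0.2778  1.98    0.0037  0.8809 -0.9251] [ 0.002  0.001  0.005 -0.001 -0.    -0.001]
3.067 [0.5186 0.2568 0.0612] [0.365  3.1195 0.0059] [ 0.4152  0.278   1.9801  0.0037  0.8809 -0.925 ] [ 0.    -0.     0.004 -0.     0.001  0.001]
3.117 [0.5185 0.2568 0.061 ] [0.365  3.1197 0.0058] [ 0.4152  0.2781  1.9802  0.0037  0.8809 -0.925 ] [-0.001  0.002  0.004  0.    -0.001  0.001]
3.167 [0.5184 0.2568 0.0609] [0.3651 3.12   0.0056] [ 0.4152  0.2782  1.9803  0.0038  0.8809 -0.925 ] [-0.     0.001  0.001 -0.001 -0.002 -0.002]
3.217 [0.5183 0.2568 0.0609] [0.365  3.12   0.0056] [ 0.4152  0.2782  1.9804  0.0038  0.8809 -0.925 ] [-0.001 -0.     0.002 -0.001 -0.     0.001]
3.267 [0.5183 0.2568 0.0609] [0.365  3.12   0.0056] [ 0.4152  0.2783  1.9804  0.0038  0.8809 -0.925 ] [-0.    -0.001 -0.002 -0.001 -0.001 -0.   ]
```

servo_tool(moves=[[80,[0.002,-0.002,0.004],0],[80,[0,0,0],0],[80,[0,0,0],0],[80,[0,0,0],0],[80,[0,0,0],0],[80,[0,0,0],0],[80,[0,0,0],0],[80,[0,0,0],0]])

```text
time: 3.98
tool_pos: [0.5152, 0.255, 0.0559]
tcp_rot: [-0.365, -3.12, -0.005]
wrist_force: [0.3, 0.5, 0.2]
width: 0.685
```

```bash
python3 go.py 0.5155 0.255 0.056 76.6
```

```text
t 3.98 pos [0.5152 0.255  0.0559] yaw 76.66 toolz [-3.e-04  3.e-03 -1.e+00] F [0.3 0.5 0.2] w 0.685 q [ 0.41  0.28  1.99  0.    0.87 -0.93]
shift tool [-0.0003  0.0001 -0.0001] world [0.0003 0.     0.0001] turn 0.0011
```

servo_tool(moves=[[120,[0,0,0],0],[160,[0,0,0],0],[200,[0,0,0],0],[200,[0,0,0],0],[200,[0,0,0],0],[200,[0,0,0],0],[200,[0,0,0],0],[200,[0,0,0],0]], newtons=60)

```text
time: 4.65
tool_pos: [0.5154, 0.2552, 0.0563]
tcp_rot: [-0.365, -3.12, -0.005]
wrist_force: [0.6, 0.3, 0.1]
width: 0.406
```

```bash
python3 go.py 0.5155 0.255 0.2 76.6
```

```text
t 4.65 pos [0.5154 0.2552 0.0563] yaw 76.67 toolz [ 2.0e-04  3.4e-03 -1.0e+00] F [0.6 0.3 0.1] w 0.406 q [ 0.41  0.28  1.99  0.    0.87 -0.93]
shift tool [-1.000e-04  3.000e-04 -1.437e-01] world [ 1.000e-04 -2.000e-04  1.437e-01] turn 0.0012
```

servo_tool(moves=[[200,[0,0,-0.005],0],[200,[0,0,-0.012],0],[200,[0,0,-0.02],0],[200,[0,0,-0.024],0],[200,[0,0,-0.024],0],[200,[0,0,-0.024],0],[200,[0,0,-0.02],0],[200,[0,0,-0.01],0]])

```text
time: 5.32
tool_pos: [0.5077, 0.2511, 0.1947]
tcp_rot: [-0.363, -3.101, 0.013]
wrist_force: [0.8, 0.1, -3.4]
width: 0.404
```

```bash
python3 go.py 0.516 -0.2348 0.2 112.4 20
python3 - <<'E'
from workcell import bot
import cv2,numpy as np
for n in ["wrist"]:
    c=bot.read_camera(n); cv2.imwrite(f"pics/{n}2.png",c["pixels"][:,:,::-1]); np.savez(f"{n}2.npz",**c)
E
```

```text
t 5.32 pos [0.5077 0.2511 0.1947] yaw 76.66 toolz [-0.0201 -0.0057 -0.9998] F [ 0.8  0.1 -3.4] w 0.404 q [ 0.41  0.12  1.89  0.    1.15 -0.93]
shift tool [-0.1202 -0.4709 -0.0027] world [ 0.0083 -0.4859  0.0053] turn -0.6238
[-0.006  -0.0235 -0.0001] -0.0312
[-0.0053 -0.0237 -0.0001] -0.0312
[-0.0045 -0.0239 -0.0001] -0.0312
[-0.0038 -0.024  -0.0001] -0.0312
[-0.003  -0.0241 -0.0001] -0.0312
[-0.0023 -0.0242 -0.0001] -0.0312
[-0.0015 -0.0243 -0.    ] -0.0312
[-0.0008 -0.0243 -0.    ] -0.0312
[-0.     -0.0243 -0.    ] -0.0312
[ 0.0007 -0.0243 -0.    ] -0.0312
[ 0.0015 -0.0243  0.    ] -0.0312
[ 0.0023 -0.0242  0.    ] -0.0312
[ 0.003  -0.0241  0.    ] -0.0312
[ 0.0038 -0.024   0.    ] -0.0312
[ 0.0045 -0.0239  0.0001] -0.0312
[ 0.0053 -0.0237  0.0001] -0.0312
[ 0.006  -0.0236  0.0001] -0.0312
[ 0.0067 -0.0234  0.0001] -0.0312
[ 0.0074 -0.0231  0.0001] -0.0312
[ 0.0082 -0.0229  0.0001] -0.0312
```

View pics/wrist2.png

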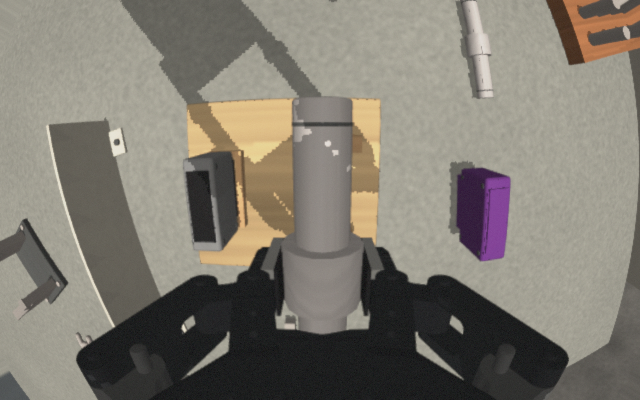

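The spindle is gripped by its collar (322,280) and clear of the tray, axis vertical in the wrist image. I'll carry it over the guard now.

servo_tool(moves=[[200,[-0.003,-0.01,-0.001],-0.01],[200,[-0.005,-0.018,-0.001],-0.02],[200,[-0.005,-0.024,-0.001],-0.031],[200,[-0.0045,-0.024,-0.001],-0.031],[200,[-0.004,-0.024,-0.001],-0.031],[200,[-0.003,-0.024,-0.001],-0.031],[200,[-0.0025,-0.024,0],-0.031],[200,[-0.002,-0.024,0],-0.031]])

```text
time: 6.03
tool_pos: [0.5091, 0.0746, 0.1975]
tcp_rot: [0.002, -3.117, 0.005]
wrist_force: [0.5, -0.8, -3.7]
width: 0.398
```

```bash
python3 go.py 0.516 -0.2348 0.2 112.4 13
```

```text
t 6.03 pos [0.5091 0.0746 0.1975] yaw 90.07 toolz [-0.0249 -0.0031 -0.9997] F [ 0.5 -0.8 -3.7] w 0.398 q [ 0.1   0.02  1.99 -0.    1.15 -1.47]
shift tool [-0.0065 -0.3094 -0.0017] world [ 0.0069 -0.3094  0.0025] turn -0.3898
[-0.0005 -0.0238 -0.0001] -0.03
[ 0.0002 -0.0238 -0.0001] -0.03
[ 0.0009 -0.0238 -0.0001] -0.03
[ 0.0016 -0.0237 -0.0001] -0.03
[ 0.0024 -0.0237 -0.0001] -0.03
[ 0.0031 -0.0236 -0.    ] -0.03
[ 0.0038 -0.0235 -0.    ] -0.03
[ 0.0045 -0.0234 -0.    ] -0.03
[ 0.0052 -0.0232  0.    ] -0.03
[ 0.0059 -0.0231  0.    ] -0.03
[ 0.0066 -0.0229  0.    ] -0.03
[ 0.0072 -0.0227  0.0001] -0.03
[ 0.0079 -0.0225  0.0001] -0.03
```

servo_tool(moves=[[200,[0,-0.024,0],-0.03],[200,[0,-0.024,0],-0.03],[200,[0.001,-0.024,0],-0.03],[200,[0.0015,-0.024,0],-0.03],[200,[0.0025,-0.024,0],-0.03],[200,[0.003,-0.024,0],-0.03],[200,[0.004,-0.024,0],-0.03],[200,[0.0045,-0.0235,0],-0.03]])

```text
time: 6.7
tool_pos: [0.5049, -0.1267, 0.1871]
tcp_rot: [0.392, -3.075, -0.007]
wrist_force: [1.2, -0.7, -4.0]
width: 0.4
```

```bash
python3 go.py 0.516 -0.2348 0.2 112.4 6
```

```text
t 6.7 pos [ 0.5049 -0.1267  0.1871] yaw 104.53 toolz [-4.200e-02 -8.000e-04 -9.991e-01] F [ 1.2 -0.7 -4. ] w 0.4 q [-0.29  0.05  1.98 -0.01  1.15 -2.1 ]
shift tool [ 0.0169 -0.1073 -0.0132] world [ 0.0111 -0.1081  0.0129] turn -0.1373
[ 0.0028 -0.0179 -0.0022] -0.0229
[ 0.0032 -0.0178 -0.0022] -0.0229
[ 0.0036 -0.0177 -0.0022] -0.0229
[ 0.004  -0.0176 -0.0022] -0.0229
[ 0.0044 -0.0176 -0.0021] -0.0229
[ 0.0048 -0.0174 -0.0021] -0.0229
```

```bash
python3 - <<'E'
from workcell import bot
import numpy as np,cv2
for i in range(5):
    s=bot.read_state(); print(round(s["time"],3),np.round(s["tool_pos"],4),np.round(s["tcp_rot"],4),np.round(s["q"],4),np.round(s["joint_vel"],3)); c=bot.read_camera("top")
cv2.imwrite("pics/top3.png",c["pixels"][:,:,::-1])
E
python3 go.py 0.516 -0.2348 0.2 112.4 8
```

```text
6.7 [ 0.5049 -0.1267  0.1871] [ 0.3924 -3.0749 -0.007 ] [-0.2859  0.0524  1.9802 -0.0138  1.1491 -2.1047] [-0.544  0.149 -0.125 -0.018 -0.008 -0.903]
6.75 [ 0.5051 -0.1309  0.187 ] [ 3.9340e-01 -3.0742e+00 -2.0000e-04] [-0.2909  0.054   1.9787 -0.0187  1.1477 -2.1082] [ 0.046 -0.014  0.008  0.037  0.007  0.169]
6.8 [ 0.5051 -0.1287  0.1871] [ 0.3862 -3.0756 -0.0044] [-0.2884  0.0534  1.9792 -0.0156  1.1485 -2.1023] [ 0.049 -0.011  0.012  0.056  0.017  0.067]
6.85 [ 0.5051 -0.127   0.1872] [ 0.3852 -3.0758 -0.007 ] [-0.2863  0.0529  1.9797 -0.0138  1.1492 -2.1004] [ 0.036 -0.009  0.006  0.022  0.01   0.017]
6.9 [ 0.5052 -0.1259  0.1873] [ 0.3867 -3.0757 -0.0078] [-0.2847  0.0524  1.9799 -0.0131  1.1495 -2.1   ] [ 0.028 -0.009  0.002  0.005  0.003  0.004]
t 6.95 pos [ 0.5053 -0.1253  0.1875] yaw 104.39 toolz [-4.160e-02 -3.000e-04 -9.991e-01] F [ 0.8  0.6 -4.7] w 0.403 q [-0.28  0.05  1.98 -0.01  1.15 -2.1 ]
shift tool [ 0.0174 -0.1086 -0.0129] world [ 0.0107 -0.1095  0.0125] turn -0.1399
[ 0.0022 -0.0136 -0.0016] -0.0175
[ 0.0024 -0.0135 -0.0016] -0.0175
[ 0.0026 -0.0135 -0.0016] -0.0175
[ 0.0029 -0.0134 -0.0016] -0.0175
[ 0.0031 -0.0134 -0.0016] -0.0175
[ 0.0034 -0.0133 -0.0016] -0.0175
[ 0.0036 -0.0133 -0.0016] -0.0175
[ 0.0038 -0.0132 -0.0015] -0.0175
```

View pics/top3.png

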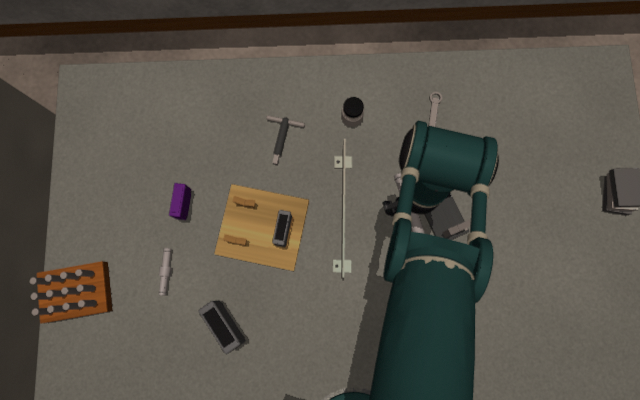

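servo_tool(moves=[[200,[0.002,-0.01,-0.002],-0.018],[200,[0.0025,-0.0135,-0.002],-0.018],[200,[0.0025,-0.0135,-0.002],-0.018],[200,[0.003,-0.0135,-0.002],-0.018],[200,[0.003,-0.0135,-0.002],-0.018],[200,[0.003,-0.0135,-0.002],-0.018],[200,[0.003,-0.0135,-0.002],-0.018],[200,[0.002,-0.009,0],-0.01]], newtons=40)

```text
time: 7.62
tool_pos: [0.5163, -0.2171, 0.1971]
tcp_rot: [0.626, -3.032, -0.025]
wrist_force: [-0.3, 0.2, -3.9]
width: 0.405
```

```bash
python3 go.py 0.516 -0.2348 0.2 112.4 8
```

```text
t 7.62 pos [ 0.5163 -0.2171  0.1971] yaw 113.3 toolz [-0.0483  0.0064 -0.9988] F [-0.3  0.2 -3.9] w 0.405 q [-0.43  0.12  1.89 -0.02  1.18 -2.41]
shift tool [ 0.0074 -0.0161 -0.003 ] world [-0.0003 -0.0177  0.0029] turn 0.0157
[ 0.0009 -0.002  -0.0004] 0.002
[ 0.0009 -0.002  -0.0004] 0.002
[ 0.0009 -0.002  -0.0004] 0.002
[ 0.0009 -0.002  -0.0004] 0.002
[ 0.0009 -0.002  -0.0004] 0.002
[ 0.0009 -0.002  -0.0004] 0.002
[ 0.0009 -0.002  -0.0004] 0.002
[ 0.0009 -0.002  -0.0004] 0.002
```

servo_tool(moves=[[200,[0.002,-0.004,0.004],0.004],[200,[0.002,-0.004,0.008],0.004],[200,[0.0015,-0.003,0.01],0.004],[200,[0.001,-0.002,0.01],0],[200,[0,0,0.01],0],[200,[0,0,0.008],0],[200,[0,0,0.005],0],[200,[0,0,0],0]])

```text
time: 8.28
tool_pos: [0.5106, -0.2277, 0.1327]
tcp_rot: [0.607, -3.031, -0.033]
wrist_force: [-0.8, 0.2, -4.9]
width: 0.404
```

```bash
python3 go.py 0.516 -0.2348 0.13 112.4 
```

```text
t 8.28 pos [ 0.5106 -0.2277  0.1327] yaw 112.6 toolz [-0.0538  0.0108 -0.9985] F [-0.8  0.2 -4.9] w 0.404 q [-0.46  0.19  1.94 -0.02  1.07 -2.41]
shift tool [-0.0024 -0.0088  0.0023] world [ 0.0054 -0.0071 -0.0027] turn 0.0036
```

servo_tool(moves=[[200,[-0.002,-0.007,0],0.003],[200,[0,0,0],0],[200,[0,0,0],0],[200,[0,0,0],0],[200,[0,0,0],0],[200,[0,0,0],0],[200,[0,0,0],0],[200,[0,0,0],0]])

```text
time: 8.95
tool_pos: [0.5171, -0.2343, 0.1341]
tcp_rot: [0.603, -3.034, -0.03]
wrist_force: [0.5, -0.3, -3.4]
width: 0.404
```

```bash
python3 go.py 0.516 -0.2348 0.13 112.4; python3 - <<'E'
from workcell import bot
import numpy as np,cv2
for n in ["wrist","scene","top"]:
    c=bot.read_camera(n);np.savez(n+"4.npz",**c)
    cv2.imwrite(f"pics/{n}4.png",c["pixels"][:,:,::-1])
E
python3 go.py 0.516 -0.2348 0.13 112.4
```

```text
t 8.95 pos [ 0.5171 -0.2343  0.1341] yaw 112.44 toolz [-0.0507  0.0095 -0.9987] F [ 0.5 -0.3 -3.4] w 0.404 q [-0.46  0.2   1.92 -0.02  1.07 -2.42]
shift tool [ 0.0011 -0.0001  0.0041] world [-0.0011 -0.0005 -0.0041] turn 0.0006
t 9.1 pos [ 0.517  -0.2342  0.1339] yaw 112.44 toolz [-0.0511  0.0097 -0.9986] F [ 0.1 -0.1 -3. ] w 0.403 q [-0.46  0.2   1.92 -0.02  1.07 -2.42]
shift tool [ 0.001  -0.0003  0.0039] world [-0.001  -0.0006 -0.0039] turn 0.0006
```

View pics/wrist4.png

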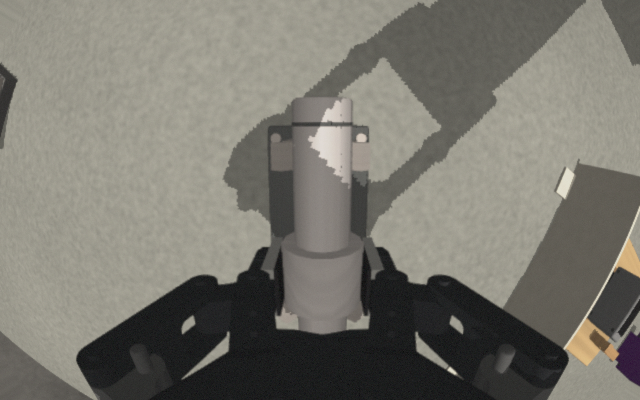

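View pics/scene4.png

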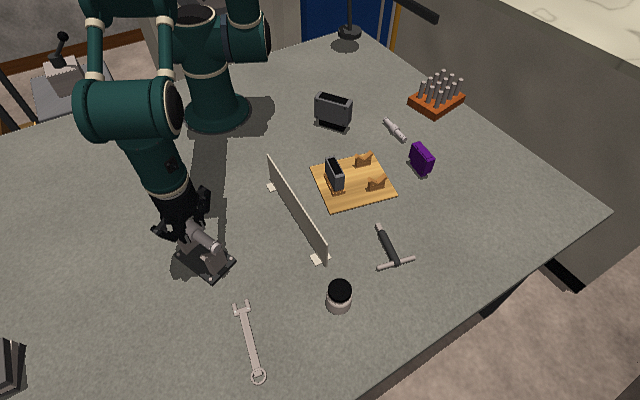

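```bash
python3 - <<'E'
from h import *
c=np.load("wrist4.npz"); w=worldw(c); z=w[...,2]
b=np.zeros(z.shape,bool); b[110:240,255:385]=1
P=w[b&(z>0.006)&(z<0.095)]
s0=np.array([516,-234.8])/1000; a=np.radians(22.4); ex=np.array([np.cos(a),np.sin(a)]); ey=np.array([-np.sin(a),np.cos(a)])
d=P[:,:2]-s0; X=d@ex;Y=d@ey; Z=P[:,2]
pl=(Z>0.055)&(Z<0.09)
print("plate n",pl.sum(),"x",np.percentile(X[pl],[2,98]),"y",np.percentile(Y[pl],[1,99]))
ba=(Z>0.008)&(Z<0.016); 
for lo,hi in [(-.01,.0),(.0,.02),(.02,.035),(.055,.064)]:
    m=ba&(X>lo)&(X<hi)
    if m.sum()>5: print("base",lo,hi,m.sum(),Y[m].min(),Y[m].max())
print("base xmax",X[ba].max())
S=w[b&(z>0.1)&(z<0.16)]; d=S[:,:2]-s0; X=d@ex;Y=d@ey
for lo,hi in [(.015,.03),(.03,.045),(.045,.06),(.06,.08)]:
    m=(X>lo)&(X<hi)
    if m.sum()>5: print("spin",lo,m.sum(),np.percentile(Y[m],[1,99]),"ztop",np.percentile(S[m,2],98))
print("spin xmax",X.max())
E
```

```text
plate n 282 x [-0.05498896 -0.03996182] y [-0.02639593  0.02730696]
base -0.01 0.0 485 -0.039856751552664424 0.04038970134794264
base 0.0 0.02 925 -0.03980986591680886 0.04073647318646637
base 0.02 0.035 193 -0.03980508570619045 0.039778358700475164
base xmax 0.02781586403117287
spin xmax -0.010143981816229193
```

```bash
python3 - <<'E'
from h import *
c=np.load("wrist4.npz"); w=worldw(c); z=w[...,2]
s0=np.array([516,-234.8])/1000; a=np.radians(22.4); ex=np.array([np.cos(a),np.sin(a)]); ey=np.array([-np.sin(a),np.cos(a)])
b=np.zeros(z.shape,bool); b[90:330,255:385]=1
S=w[b&(z>0.1)&(z<0.19)]; d=S[:,:2]-s0; X=d@ex;Y=d@ey
for lo in np.arange(-.09,.02,.01):
    m=(X>lo)&(X<lo+.01)
    if m.sum()>20: print("spin",round(lo,3),m.sum(),np.percentile(Y[m],[1,99]).round(4),"ztop",np.percentile(S[m,2],98).round(4))
print("xmin",X.min())
E
```

```text
spin -0.08 566 [-0.0118  0.0111] ztop 0.1432
spin -0.07 1606 [-0.0119  0.0113] ztop 0.1432
spin -0.06 1638 [-0.012   0.0118] ztop 0.1426
spin -0.05 1541 [-0.0116  0.0116] ztop 0.1421
spin -0.04 1468 [-0.0118  0.0119] ztop 0.1417
spin -0.03 1360 [-0.0116  0.0116] ztop 0.1414
spin -0.02 3841 [-0.0235  0.0227] ztop 0.1892
spin -0.01 3676 [-0.0288  0.0275] ztop 0.1656
spin -0.0 1977 [-0.0193  0.0184] ztop 0.1501
spin 0.01 945 [-0.0189  0.0182] ztop 0.1471
xmin -0.07384346870945489
```

servo_tool(moves=[[200,[0.001,0.0003,0.003],0],[200,[0,0,0.005],0],[200,[0,0,0.005],0],[200,[0,0,0.005],0],[200,[0,0,0.005],0],[200,[0,0,0.004],0],[200,[0,0,0.002],0],[200,[0,0,0],0]], newtons=30)

```text
time: 9.77
tool_pos: [0.5133, -0.2336, 0.1007]
tcp_rot: [0.602, -3.032, -0.032]
wrist_force: [-0.4, -0.4, -3.2]
width: 0.404
```

```bash
python3 go.py 0.516 -0.235 0.102 112.4 
```

```text
t 9.77 pos [ 0.5133 -0.2336  0.1007] yaw 112.43 toolz [-0.0528  0.0105 -0.9986] F [-0.4 -0.4 -3.2] w 0.404 q [-0.46  0.23  1.95 -0.02  1.01 -2.42]
shift tool [-0.0018 -0.0023 -0.0015] world [ 0.0027 -0.0014  0.0013] turn 0.0006
```

servo_tool(moves=[[200,[-0.0008,-0.002,0],0],[200,[0,0,0],0],[200,[0,0,0],0],[200,[0,0,0],0],[200,[0,0,0],0],[200,[0,0,0],0],[200,[0,0,0],0],[200,[0,0,0],0]])

```text
time: 10.43
tool_pos: [0.5158, -0.2357, 0.1014]
tcp_rot: [0.603, -3.034, -0.03]
wrist_force: [-0.2, -0.5, -3.8]
width: 0.4
```

```bash
python3 go.py 0.5155 -0.235 0.098 112.4 
```

```text
t 10.43 pos [ 0.5158 -0.2357  0.1014] yaw 112.44 toolz [-0.0514  0.0098 -0.9986] F [-0.2 -0.5 -3.8] w 0.4 q [-0.46  0.24  1.95 -0.02  1.01 -2.42]
shift tool [-0.0001  0.0006  0.0034] world [-0.0003  0.0007 -0.0034] turn 0.0006
```

Well centred. Descending slowly to contact.

servo_tool(moves=[[200,[0,0.0004,0.001],0],[200,[0,0,0.001],0],[200,[0,0,0.001],0],[200,[0,0,0.001],0],[200,[0,0,0],0],[200,[0,0,0],0],[200,[0,0,0],0],[200,[0,0,0],0]])

```text
time: 11.1
tool_pos: [0.5158, -0.2352, 0.0984]
tcp_rot: [0.603, -3.035, -0.03]
wrist_force: [-1.0, -0.4, -2.8]
width: 0.405
```

```bash
python3 go.py 0.5155 -0.235 0.096 112.4 
```

```text
t 11.1 pos [ 0.5158 -0.2352  0.0984] yaw 112.45 toolz [-0.0504  0.0097 -0.9987] F [-1.  -0.4 -2.8] w 0.405 q [-0.46  0.24  1.95 -0.02  1.   -2.42]
shift tool [0.0001 0.0002 0.0024] world [-0.0003  0.0002 -0.0024] turn 0.0008
```

servo_tool(moves=[[200,[0,0,0.0015],0],[200,[0,0,0.001],0],[200,[0,0,0.001],0],[200,[0,0,0.0005],0],[200,[0,0,0],0],[200,[0,0,0],0],[200,[0,0,0],0],[200,[0,0,0],0]])

```text
time: 11.77
tool_pos: [0.5157, -0.2352, 0.0974]
tcp_rot: [0.604, -3.035, -0.03]
wrist_force: [-2.2, 1.1, 1.2]
width: 0.403
```

```bash
python3 go.py 0.5155 -0.235 0.096 112.4 
```

```text
t 11.77 pos [ 0.5157 -0.2352  0.0974] yaw 112.47 toolz [-0.05    0.0096 -0.9987] F [-2.2  1.1  1.2] w 0.403 q [-0.46  0.24  1.95 -0.02  1.   -2.42]
shift tool [0.0001 0.0002 0.0014] world [-0.0002  0.0002 -0.0014] turn 0.0013
```

servo_tool(moves=[[200,[0,0,0.002],0],[200,[0,0,0.002],0],[200,[0,0,0.0015],0],[200,[0,0,0.001],0],[200,[0,0,0.0005],0],[200,[0,0,0],0],[200,[0,0,0],0],[200,[0,0,0],0]], newtons=20)

```text
time: 12.43
tool_pos: [0.5157, -0.2352, 0.0972]
tcp_rot: [0.604, -3.035, -0.03]
wrist_force: [-2.9, 0.8, 2.6]
width: 0.403
```

```bash
python3 go.py 0.5155 -0.235 0.096 112.4;  python3 - <<'E'
from workcell import bot
import numpy as np,cv2
for n in ["wrist","scene"]:
    c=bot.read_camera(n);np.savez(n+"5.npz",**c)
    cv2.imwrite(f"pics/{n}5.png",c["pixels"][:,:,::-1])
from h import *
w=worldw(np.load("wrist5.npz")); z=w[...,2]
s0=np.array([516,-234.8])/1000; a=np.radians(22.4); ex=np.array([np.cos(a),np.sin(a)]); ey=np.array([-np.sin(a),np.cos(a)])
b=np.zeros(z.shape,bool); b[90:330,255:385]=1
S=w[b&(z>0.06)&(z<0.15)]; d=S[:,:2]-s0; X=d@ex;Y=d@ey
for lo in np.arange(-.08,-.02,.01):
    m=(X>lo)&(X<lo+.01)
    if m.sum()>20: print("spin",round(lo,3),m.sum(),np.percentile(Y[m],[1,99]).round(4),"ztop",np.percentile(S[m,2],98).round(4))
E
```

```text
t 12.43 pos [ 0.5157 -0.2352  0.0972] yaw 112.47 toolz [-0.0502  0.0099 -0.9987] F [-2.9  0.8  2.6] w 0.403 q [-0.46  0.24  1.95 -0.02  1.   -2.42]
shift tool [0.0001 0.0002 0.0012] world [-0.0002  0.0002 -0.0012] turn 0.0012
spin -0.08 849 [-0.0121  0.0111] ztop 0.1045
spin -0.07 1587 [-0.0119  0.0112] ztop 0.1046
spin -0.06 2479 [-0.0255  0.0248] ztop 0.1041
spin -0.05 3067 [-0.0258  0.0257] ztop 0.1038
spin -0.04 1439 [-0.0123  0.0113] ztop 0.1038
spin -0.03 1348 [-0.0119  0.0115] ztop 0.1036
```

View pics/wrist5.png

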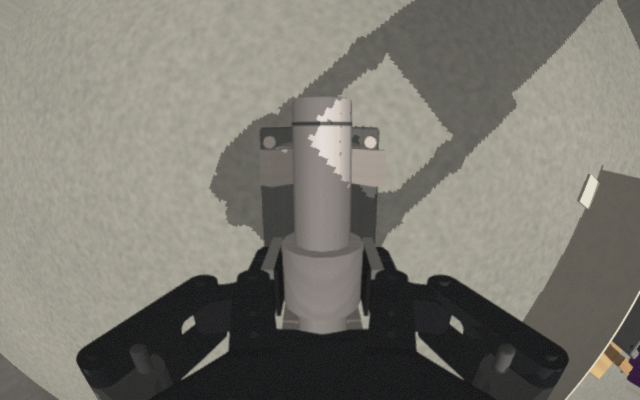

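The robot-side bar top reads about 104 mm, where a seated spindle would be at 102, so it is pivoting in the grip but not fully down. I'll press a little more.

servo_tool(moves=[[200,[0,0,0.003],0],[200,[0,0,0.004],0],[200,[0,0,0.004],0],[200,[0,0,0.004],0],[200,[0,0,0.004],0],[200,[0,0,0.003],0],[200,[0,0,0.001],0],[200,[0,0,0],0]])

```text
time: 13.2
tool_pos: [0.5158, -0.2352, 0.0975]
tcp_rot: [0.603, -3.033, -0.032]
wrist_force: [-1.6, 2.4, 0.1]
width: 0.402
```

```bash
cat > chk.py <<'E'
from workcell import bot
from h import *
import sys
k=sys.argv[1]
for n in ["wrist"]:
    c=bot.read_camera(n);np.savez(n+k+".npz",**c)
    cv2.imwrite(f"pics/{n}{k}.png",c["pixels"][:,:,::-1])
w=worldw(c); z=w[...,2]
s0=np.array([516,-234.8])/1000; a=np.radians(22.4); ex=np.array([np.cos(a),np.sin(a)]); ey=np.array([-np.sin(a),np.cos(a)])
b=np.zeros(z.shape,bool); b[90:330,255:385]=1
S=w[b&(z>0.06)&(z<0.15)]; d=S[:,:2]-s0; X=d@ex;Y=d@ey
for lo in np.arange(-.08,-.02,.01):
    m=(X>lo)&(X<lo+.01)
    if m.sum()>20: print("spin",round(lo,3),m.sum(),np.percentile(Y[m],[1,99]).round(4),"ztop",np.percentile(S[m,2],98).round(4))
E
python3 go.py 0.5155 -0.235 0.096 112.4;  python3 chk.py 6
```

```text
t 13.2 pos [ 0.5158 -0.2352  0.0975] yaw 112.44 toolz [-0.0518  0.0108 -0.9986] F [-1.6  2.4  0.1] w 0.402 q [-0.46  0.24  1.95 -0.02  1.   -2.42]
shift tool [0.0001 0.0002 0.0015] world [-0.0003  0.0002 -0.0015] turn 0.0007
spin -0.08 828 [-0.0122  0.011 ] ztop 0.1055
spin -0.07 1605 [-0.0119  0.0113] ztop 0.1053
spin -0.06 2462 [-0.0255  0.0251] ztop 0.1049
spin -0.05 3055 [-0.0259  0.0257] ztop 0.1045
spin -0.04 1451 [-0.0122  0.0113] ztop 0.1045
spin -0.03 1340 [-0.0119  0.0115] ztop 0.1042
```

servo_tool(moves=[[200,[0,0,0.004],0],[200,[0,0,0.004],0],[200,[0,0,0.004],0],[200,[0,0,0.004],0],[200,[0,0,0.004],0],[200,[0,0,0.004],0],[200,[0,0,0.004],0],[200,[0,0,0.004],0]])

```text
time: 13.92
tool_pos: [0.5157, -0.2352, 0.0962]
tcp_rot: [0.601, -3.031, -0.035]
wrist_force: [-12.4, 6.9, 27.9]
width: 0.403
```

```bash
python3 go.py 0.5155 -0.235 0.096 112.4;  python3 chk.py 7
```

```text
t 13.92 pos [ 0.5157 -0.2352  0.0962] yaw 112.39 toolz [-0.0552  0.0122 -0.9984] F [-12.4   6.9  27.9] w 0.403 q [-0.46  0.24  1.95 -0.02  1.01 -2.42]
shift tool [0.0001 0.0003 0.0002] world [-0.0002  0.0002 -0.0002] turn -0.0002
spin -0.08 853 [-0.0118  0.0113] ztop 0.1028
spin -0.07 1573 [-0.0119  0.0115] ztop 0.1029
spin -0.06 2442 [-0.0254  0.0248] ztop 0.1026
spin -0.05 3081 [-0.0258  0.0255] ztop 0.1024
spin -0.04 1439 [-0.0121  0.0114] ztop 0.1026
spin -0.03 1348 [-0.012   0.0115] ztop 0.1025
```

servo_tool(moves=[[150,[0,0,0.003],0],[147,[0,0,0.002],0],[143,[0,0,0.001],0],[138,[0,0,0],0],[130,[0,0,0],0],[120,[0,0,0],0],[110,[0,0,0],0],[100,[0,0,0],0]])

```text
time: 14.63
tool_pos: [0.5181, -0.2366, 0.0921]
tcp_rot: [0.601, -3.035, -0.029]
wrist_force: [-0.2, -0.4, 0.8]
width: 0.608
```

```bash
python3 go.py 0.5155 -0.235 0.096 112.4;  python3 chk.py 8
```

```text
t 14.63 pos [ 0.5181 -0.2366  0.0921] yaw 112.35 toolz [-0.05    0.0095 -0.9987] F [-0.2 -0.4  0.8] w 0.608 q [-0.46  0.25  1.95 -0.02  0.99 -2.42]
shift tool [ 0.002   0.0026 -0.0038] world [-0.0026  0.0016  0.0039] turn -0.0009
spin -0.08 891 [-0.0113  0.0118] ztop 0.1023
spin -0.07 1643 [-0.0114  0.0116] ztop 0.1025
spin -0.06 2560 [-0.0256  0.0211] ztop 0.1022
spin -0.05 3128 [-0.0261  0.0215] ztop 0.1022
spin -0.04 1556 [-0.0117  0.0121] ztop 0.1024
spin -0.03 1418 [-0.0115  0.0117] ztop 0.1024
```

View pics/wrist8.png

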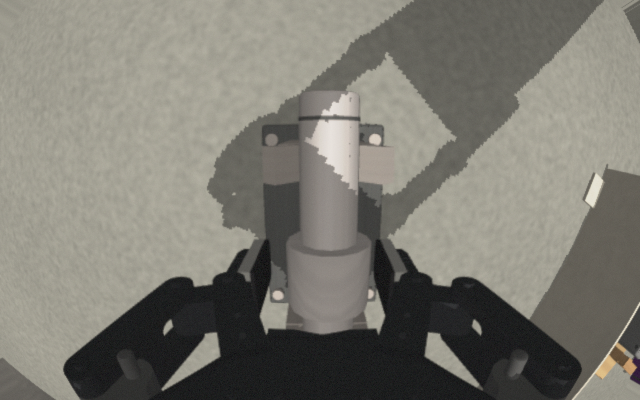

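The spindle is level and seated at about 102 mm top, with the jaws clear on both sides (columns 270 and 395). I'll open fully and retreat upward.

servo_tool(moves=[[80,[0,0.001,0],0],[40,[0,0.001,0],0],[20,[0,0,-0.003],0],[0,[0,0,-0.008],0],[0,[0,0,-0.014],0],[0,[0,0,-0.02],0],[0,[0,0,-0.025],0],[0,[0,0,-0.02],0]])

```text
time: 15.35
tool_pos: [0.5178, -0.2333, 0.1808]
tcp_rot: [0.599, -3.025, -0.041]
wrist_force: [0.1, -0.6, 0.6]
width: 0.999
```

```bash
python3 go.py 0.484 0.153 0.2 76.6 16;  python3 - <<'E'
from workcell import bot
from h import *
c=bot.read_camera("wrist");np.savez("wrist9.npz",**c); cv2.imwrite("pics/wrist9.png",c["pixels"][:,:,::-1])
w=worldw(c); z=w[...,2]
s0=np.array([516,-234.8])/1000; a=np.radians(22.4); ex=np.array([np.cos(a),np.sin(a)]); ey=np.array([-np.sin(a),np.cos(a)])
d=w[...,:2]-s0; X=d@ex;Y=d@ey
m=(z>.085)&(z<.125)&(abs(X)<.085)&(abs(Y)<.014)
print("ends",np.percentile(X[m],[.2,99.8]),rect(w[m]))
for lo in np.arange(-.08,.08,.01):
    k=m&(X>lo)&(X<lo+.01)
    if k.sum()>20: print(round(lo,3),k.sum(),np.percentile(z[k],98).round(4))
k=(z>.105)&(z<.125)&(abs(X)<.03)&(abs(Y)<.02); print("collar",np.percentile(X[k],[1,99]),np.percentile(Y[k],[1,99]))
E
```

```text
t 15.35 pos [ 0.5178 -0.2333  0.1808] yaw 112.33 toolz [-0.0617  0.0152 -0.998 ] F [ 0.1 -0.6  0.6] w 0.999 q [-0.46  0.16  1.87 -0.01  1.17 -2.41]
shift tool [-0.1151  0.3707 -0.0112] world [-0.0338  0.3863  0.0192] turn 0.6236
[-0.0072  0.0232 -0.0007] 0.039
[-0.0063  0.0234 -0.0006] 0.039
[-0.0054  0.0237 -0.0006] 0.039
[-0.0045  0.0239 -0.0005] 0.039
[-0.0035  0.024  -0.0005] 0.039
[-0.0026  0.0241 -0.0004] 0.039
[-0.0016  0.0242 -0.0004] 0.039
[-0.0007  0.0243 -0.0003] 0.039
[ 0.0002  0.0243 -0.0003] 0.039
[ 0.0012  0.0242 -0.0002] 0.039
[ 0.0021  0.0242 -0.0002] 0.039
[ 0.0031  0.0241 -0.0001] 0.039
[ 0.004   0.0239 -0.0001] 0.039
[ 0.0049  0.0238 -0.0001] 0.039
[ 0.0058  0.0236 -0.    ] 0.039
[0.0068 0.0233 0.    ] 0.039
ends [-0.07537716  0.07305994] ((515.1651611328125, -235.15322875976562), (150.20240783691406, 27.969589233398438), 22.41094207763672)
-0.08 306 0.1025
-0.07 522 0.1025
-0.06 572 0.1025
-0.05 617 0.1024
-0.04 535 0.1025
-0.03 530 0.1023
-0.02 699 0.1082
-0.01 610 0.1083
-0.0 582 0.1083
0.01 360 0.1081
0.02 418 0.1023
0.03 406 0.1024
0.04 422 0.1022
0.05 373 0.1022
0.06 340 0.1024
0.07 113 0.1021
collar [-0.01585727  0.01368568] [-0.00966171  0.01006012]
```

View pics/wrist9.png

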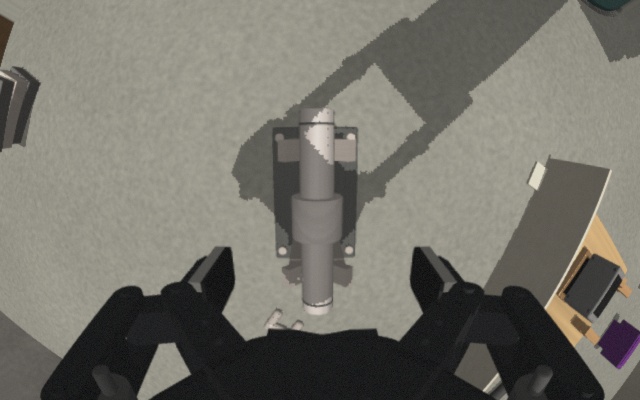

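The wrist view shows the spindle seated, level (bar tops 102.2–102.5 mm) and with the collar within about 1 mm of midway. I'll return over the guard for the sensor. The rows leave about 3.5° of tool tilt, so I'll watch how that changes.

servo_tool(moves=[[0,[-0.005,0.014,-0.002],0.02],[0,[-0.007,0.023,-0.002],0.039],[0,[-0.006,0.023,-0.002],0.039],[0,[-0.005,0.023,-0.002],0.039],[0,[-0.004,0.024,-0.002],0.039],[0,[-0.003,0.024,-0.002],0.039],[0,[-0.002,0.024,-0.002],0.039],[0,[-0.001,0.024,-0.002],0.039]])

```text
time: 16.07
tool_pos: [0.5113, -0.0518, 0.2142]
tcp_rot: [0.119, -3.101, -0.009]
wrist_force: [0.4, -0.1, 0.5]
width: 1.003
```

```bash
python3 go.py 0.484 0.153 0.2 76.6 10
```

```text
t 16.07 pos [ 0.5113 -0.0518  0.2142] yaw 94.38 toolz [-0.0382  0.0044 -0.9993] F [ 0.4 -0.1  0.5] w 1.003 q [-0.15  0.01  1.97 -0.    1.2  -1.8 ]
shift tool [0.011  0.2062 0.0161] world [-0.0273  0.2048 -0.0142] turn 0.3103
[0.0011 0.0206 0.0016] 0.031
[0.0017 0.0206 0.0016] 0.031
[0.0024 0.0205 0.0017] 0.031
[0.003  0.0204 0.0017] 0.031
[0.0036 0.0203 0.0017] 0.031
[0.0043 0.0202 0.0017] 0.031
[0.0049 0.02   0.0017] 0.031
[0.0055 0.0199 0.0018] 0.031
[0.0061 0.0197 0.0018] 0.031
[0.0067 0.0195 0.0018] 0.031
```

servo_tool(moves=[[0,[0.001,0.022,0],0.031],[0,[0.0015,0.022,0],0.031],[0,[0.0025,0.022,0],0.031],[0,[0.003,0.022,0],0.031],[0,[0.0035,0.022,0],0.031],[0,[0.0045,0.022,0],0.031],[0,[0.005,0.022,0],0.031],[0,[0.005,0.018,0],0.031]])

```text
time: 16.73
tool_pos: [0.4909, 0.1312, 0.2221]
tcp_rot: [-0.286, -3.101, -0.004]
wrist_force: [-0.1, -0.5, 0.5]
width: 0.999
```

```bash
python3 go.py 0.484 0.153 0.2 76.6 8
```

```text
t 16.73 pos [0.4909 0.1312 0.2221] yaw 79.45 toolz [-0.0275  0.0052 -0.9996] F [-0.1 -0.5  0.5] w 0.999 q [ 0.21 -0.01  1.98  0.01  1.2  -1.19]
shift tool [0.0101 0.0202 0.0224] world [-0.0069  0.0218 -0.0221] turn 0.0498
[0.0013 0.0025 0.0028] 0.0062
[0.0013 0.0025 0.0028] 0.0062
[0.0013 0.0025 0.0028] 0.0062
[0.0013 0.0025 0.0028] 0.0062
[0.0013 0.0025 0.0028] 0.0062
[0.0013 0.0025 0.0028] 0.0062
[0.0014 0.0025 0.0028] 0.0062
[0.0014 0.0025 0.0028] 0.0062
```

servo_tool(moves=[[0,[0.001,0.002,0.002],0.006],[0,[0.001,0.003,0.003],0.006],[0,[0.001,0.003,0.003],0.006],[0,[0.001,0.003,0.003],0.006],[0,[0.001,0.003,0.003],0.006],[0,[0.001,0.002,0.003],0.006],[0,[0.001,0,0.003],0.006],[0,[0,0,0],0.004]])

```text
time: 17.4
tool_pos: [0.4863, 0.15, 0.2016]
tcp_rot: [-0.36, -3.095, -0.003]
wrist_force: [0.4, 0.3, 0.2]
width: 1.002
```

```bash
python3 go.py 0.484 0.153 0.2 76.6
python3 - <<'E'
from workcell import bot
from h import *
c=bot.read_camera("wrist");np.savez("wrist10.npz",**c); cv2.imwrite("pics/wrist10.png",c["pixels"][:,:,::-1])
w=worldw(c); z=w[...,2]
m=(z>.08)&(z<.092)&(abs(w[...,0]-.484)<.06)&(abs(w[...,1]-.153)<.04)
print(m.sum(),rect(w[m]),np.median(z[m]))
E
python3 go.py
```

```text
t 17.4 pos [0.4863 0.15   0.2016] yaw 76.74 toolz [-0.0255  0.005  -0.9997] F [0.4 0.3 0.2] w 1.002 q [ 0.24  0.01  2.    0.01  1.16 -1.1 ]
shift tool [0.0029 0.0024 0.0016] world [-0.0023  0.003  -0.0016] turn 0.0025
3377 ((483.70794677734375, 154.09559631347656), (29.910369873046875, 80.42181396484375), 77.59712982177734) 0.08474864099736093
t 17.45 pos [0.4864 0.1499 0.2018] yaw 76.73 toolz [-0.0252  0.005  -0.9997] F [-0.3  0.3 -1. ] w 0.998 q [ 0.24  0.01  2.    0.01  1.16 -1.1 ]
```

View pics/wrist10.png

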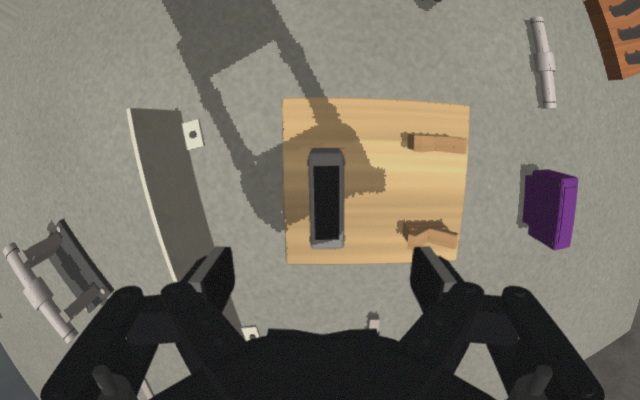

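The wrist view shows the sensor at (326,198) on the tray, between the open jaws. At the lower left, around (40,290), the spindle lies in the stand. I'll start descending.

servo_tool(moves=[[0,[0,0.001,0.004],-0.002],[0,[0,0.001,0.008],-0.002],[0,[0,0.001,0.009],0],[0,[0,0.0005,0.009],0],[0,[0,0,0.009],0],[0,[0,0,0.009],0],[0,[0,0,0.009],0],[0,[0,0,0.007],0]])

```text
time: 18.12
tool_pos: [0.4866, 0.1534, 0.1323]
tcp_rot: [-0.355, -3.098, -0.004]
wrist_force: [0.7, 0.6, 0.3]
width: 1.0
```

```bash
python3 go.py 0.4837 0.1538 0.066 77
```

```text
t 18.12 pos [0.4866 0.1534 0.1323] yaw 76.93 toolz [-0.023   0.0053 -0.9997] F [0.7 0.6 0.3] w 1.0 q [ 0.25  0.08  2.06  0.01  1.02 -1.1 ]
shift tool [ 0.0013 -0.0002  0.0664] world [-0.0029  0.0004 -0.0663] turn -0.0013
```

servo_tool(moves=[[0,[0,0,0.008],0],[0,[0,0,0.009],0],[0,[0,0,0.009],0],[0,[0,0,0.009],0],[0,[0,0,0.009],0],[0,[0,0,0.007],0],[0,[0,0,0.004],0],[0,[0,0,0],0]])

```text
time: 18.78
tool_pos: [0.4831, 0.1532, 0.0683]
tcp_rot: [-0.354, -3.093, -0.001]
wrist_force: [-0.1, 0.5, 0.2]
width: 0.996
```

```bash
python3 go.py 0.4837 0.1538 0.066 77
```

```text
t 18.78 pos [0.4831 0.1532 0.0683] yaw 76.93 toolz [-0.0278  0.004  -0.9996] F [-0.1  0.5  0.2] w 0.996 q [ 0.25  0.16  2.11  0.01  0.9  -1.1 ]
shift tool [-0.0005  0.0008  0.0023] world [ 0.0006  0.0006 -0.0023] turn -0.0013
```

servo_tool(moves=[[0,[0,0,0.001],0],[0,[0,0,0],0],[40,[0,0,0],0],[80,[0,0,0],0],[100,[0,0,0],0],[120,[0,0,0],0],[120,[0,0,0],0],[120,[0,0,0],0]])

```text
time: 19.45
tool_pos: [0.4852, 0.1537, 0.0694]
tcp_rot: [-0.355, -3.098, -0.004]
wrist_force: [0.2, 0.4, 0.1]
width: 0.528
```

```bash
python3 go.py 0.4837 0.1540 0.066 77
```

```text
t 19.45 pos [0.4852 0.1537 0.0694] yaw 76.93 toolz [-0.0233  0.0052 -0.9997] F [0.2 0.4 0.1] w 0.528 q [ 0.25  0.16  2.11  0.01  0.89 -1.1 ]
shift tool [ 0.0014 -0.0001  0.0035] world [-0.0015  0.0003 -0.0034] turn -0.0012
```

servo_tool(moves=[[120,[0.001,0,0.003],0],[120,[0,0,0],0],[120,[0,0,0],0],[150,[0,0,0],0],[180,[0,0,0],0],[230,[0,0,0],0],[230,[0,0,0],0],[230,[0,0,0],0]], newtons=50)

```text
time: 20.12
tool_pos: [0.4842, 0.154, 0.0665]
tcp_rot: [-0.355, -3.098, -0.004]
wrist_force: [0.1, -0.4, -0.3]
width: 0.321
```

```bash
python3 go.py 0.4837 0.1540 0.066 77
```

```text
t 20.12 pos [0.4842 0.154  0.0665] yaw 76.94 toolz [-0.0228  0.0053 -0.9997] F [ 0.1 -0.4 -0.3] w 0.321 q [ 0.25  0.16  2.11  0.01  0.89 -1.1 ]
shift tool [ 0.0005 -0.0001  0.0005] world [-0.0005 -0.     -0.0005] turn -0.0011
```

servo_tool(moves=[[230,[0,0,0],0],[230,[0,0,-0.003],0],[230,[0,0,-0.006],0],[230,[0,0,-0.008],0],[230,[0,0,-0.009],0],[230,[0,0,-0.009],0],[230,[0,0,-0.009],0],[230,[0,0,-0.009],0]])

```text
time: 20.78
tool_pos: [0.4822, 0.1529, 0.121]
tcp_rot: [-0.354, -3.091, 0.0]
wrist_force: [-0.8, 0.1, -1.8]
width: 0.325
```

```bash
python3 go.py 0.4842 0.1540 0.22 77
```

```text
t 20.78 pos [0.4822 0.1529 0.121 ] yaw 76.93 toolz [-0.0304  0.0033 -0.9995] F [-0.8  0.1 -1.8] w 0.325 q [ 0.25  0.09  2.08  0.01  1.01 -1.1 ]
shift tool [ 0.0013  0.0012 -0.099 ] world [0.002  0.0011 0.099 ] turn -0.0012
```

servo_tool(moves=[[230,[0,0,-0.01],0],[230,[0,0,-0.011],0],[230,[0,0,-0.012],0],[230,[0,0,-0.012],0],[230,[0,0,-0.012],0],[230,[0,0,-0.012],0],[230,[0,0,-0.01],0],[230,[0,0,-0.006],0]])

```text
time: 21.45
tool_pos: [0.4861, 0.1528, 0.219]
tcp_rot: [-0.355, -3.097, -0.004]
wrist_force: [0.1, 0.5, -3.0]
width: 0.324
```

```bash
python3 go.py 0.516 -0.2352 0.22 112.4 28;python3 - <<'E'
from workcell import bot
import cv2
c=bot.read_camera("wrist"); cv2.imwrite("pics/wrist11.png",c["pixels"][:,:,::-1])
E
python3 go.py
```

```text
t 21.45 pos [0.4861 0.1528 0.219 ] yaw 76.93 toolz [-0.0237  0.005  -0.9997] F [ 0.1  0.5 -3. ] w 0.324 q [ 0.25 -0.01  1.98  0.01  1.19 -1.1 ]
shift tool [-0.1168 -0.3712 -0.0037] world [ 0.0299 -0.388   0.001 ] turn -0.619
[-0.0042 -0.0133 -0.0001] -0.0221
[-0.0039 -0.0133 -0.0001] -0.0221
[-0.0036 -0.0134 -0.0001] -0.0221
[-0.0033 -0.0135 -0.0001] -0.0221
[-0.003  -0.0136 -0.0001] -0.0221
[-0.0027 -0.0136 -0.0001] -0.0221
[-0.0024 -0.0137 -0.0001] -0.0221
[-0.0021 -0.0137 -0.0001] -0.0221
[-0.0018 -0.0138 -0.0001] -0.0221
[-0.0015 -0.0138 -0.0001] -0.0221
[-0.0012 -0.0138 -0.0001] -0.0221
[-0.0009 -0.0139 -0.0001] -0.0221
[-0.0006 -0.0139 -0.    ] -0.0221
[-0.0002 -0.0139 -0.    ] -0.0221
[ 0.0001 -0.0139 -0.    ] -0.0221
[ 0.0004 -0.0139 -0.    ] -0.0221
[ 0.0007 -0.0139 -0.    ] -0.0221
[ 0.001  -0.0139 -0.    ] -0.0221
[ 0.0013 -0.0138  0.    ] -0.0221
[ 0.0016 -0.0138  0.    ] -0.0221
[ 0.0019 -0.0138  0.    ] -0.0221
[ 0.0022 -0.0137  0.    ] -0.0221
[ 0.0025 -0.0137  0.    ] -0.0221
[ 0.0028 -0.0136  0.    ] -0.0221
[ 0.0031 -0.0135  0.    ] -0.0221
[ 0.0034 -0.0135  0.0001] -0.0221
[ 0.0037 -0.0134  0.0001] -0.0221
[ 0.004  -0.0133  0.0001] -0.0221
t 21.5 pos [0.4869 0.153  0.2202] yaw 76.93 toolz [-0.0214  0.0056 -0.9998] F [-0.7 -0.6 -0.7] w 0.322 q [ 0.25 -0.01  1.98  0.01  1.19 -1.1 ]
```

View pics/wrist11.png

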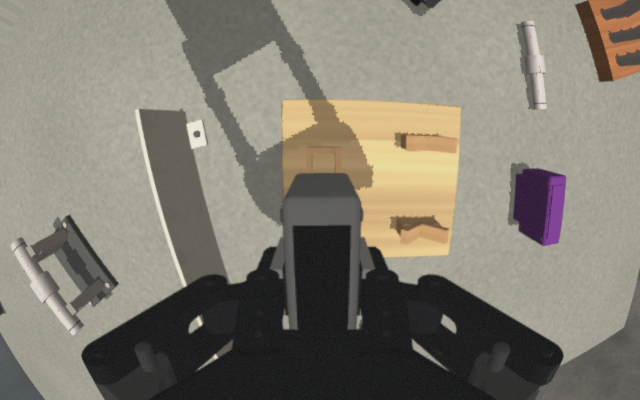

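The sensor is held squarely, with its top at (322,270) and the pocket empty below it. I'll carry it slowly over the guard, with the window about 160 mm up against the guard's 100 mm.

servo_tool(moves=[[230,[-0.002,-0.007,0],-0.012],[230,[-0.004,-0.013,0],-0.022],[230,[-0.0035,-0.0135,0],-0.022],[230,[-0.0035,-0.0135,0],-0.022],[230,[-0.003,-0.0135,0],-0.022],[230,[-0.0025,-0.0135,0],-0.022],[230,[-0.0025,-0.0135,0],-0.022],[230,[-0.002,-0.0135,0],-0.022]])

```text
time: 22.17
tool_pos: [0.4932, 0.0482, 0.2192]
tcp_rot: [-0.077, -3.117, -0.01]
wrist_force: [0.5, -0.1, -2.3]
width: 0.326
```

```bash
python3 go.py 0.516 -0.2352 0.22 112.4 
```

```text
t 22.17 pos [0.4932 0.0482 0.2192] yaw 87.16 toolz [-0.023   0.0072 -0.9997] F [ 0.5 -0.1 -2.3] w 0.326 q [ 0.04 -0.04  2.01  0.01  1.19 -1.48]
shift tool [-0.0368 -0.2819 -0.0033] world [ 0.0228 -0.2834  0.0008] turn -0.4406
```

servo_tool(moves=[[230,[-0.0025,-0.0135,0],-0.022],[230,[-0.0022,-0.0135,0],-0.022],[230,[-0.002,-0.0135,0],-0.022],[230,[-0.0015,-0.0135,0],-0.022],[230,[-0.0012,-0.0135,0],-0.022],[230,[-0.001,-0.0135,0],-0.022],[230,[-0.0005,-0.0135,0],-0.022],[230,[-0.0002,-0.0135,0],-0.022]])

```text
time: 22.83
tool_pos: [0.5045, -0.0649, 0.2143]
tcp_rot: [0.211, -3.104, -0.016]
wrist_force: [-0.0, -0.4, -1.7]
width: 0.324
```

```bash
python3 go.py 0.516 -0.2352 0.22 112.4 12
```

```text
t 22.83 pos [ 0.5045 -0.0649  0.2143] yaw 97.76 toolz [-0.0311  0.008  -0.9995] F [-0.  -0.4 -1.7] w 0.324 q [-0.18 -0.    1.98  0.    1.19 -1.89]
shift tool [ 0.0118 -0.1702 -0.0075] world [ 0.0115 -0.1703  0.0057] turn -0.2556
[ 0.001  -0.0142 -0.0006] -0.0213
[ 0.0013 -0.0142 -0.0006] -0.0213
[ 0.0016 -0.0141 -0.0006] -0.0213
[ 0.0019 -0.0141 -0.0006] -0.0213
[ 0.0022 -0.0141 -0.0006] -0.0213
[ 0.0025 -0.014  -0.0006] -0.0213
[ 0.0028 -0.0139 -0.0006] -0.0213
[ 0.0031 -0.0139 -0.0006] -0.0213
[ 0.0034 -0.0138 -0.0005] -0.0213
[ 0.0037 -0.0137 -0.0005] -0.0213
[ 0.004  -0.0137 -0.0005] -0.0213
[ 0.0043 -0.0136 -0.0005] -0.0213
```

Slower still for the rest.

servo_tool(moves=[[230,[0.001,-0.01,-0.001],-0.016],[230,[0.001,-0.01,-0.001],-0.016],[230,[0.0012,-0.01,-0.001],-0.016],[230,[0.0014,-0.01,-0.001],-0.016],[230,[0.0016,-0.01,-0.001],-0.016],[230,[0.0018,-0.01,-0.001],-0.016],[230,[0.002,-0.01,-0.001],-0.016],[230,[0.002,-0.01,-0.001],-0.016]])

```text
time: 23.5
tool_pos: [0.5053, -0.1501, 0.2171]
tcp_rot: [0.416, -3.075, -0.024]
wrist_force: [-0.1, 0.0, -2.1]
width: 0.322
```

```bash
python3 go.py 0.516 -0.2352 0.22 112.4 8
```

```text
t 23.5 pos [ 0.5053 -0.1501  0.2171] yaw 105.39 toolz [-0.0401  0.0104 -0.9991] F [-0.1  0.  -2.1] w 0.322 q [-0.33  0.04  1.94 -0.    1.21 -2.17]
shift tool [ 0.0124 -0.0848 -0.0042] world [ 0.0107 -0.0851  0.0029] turn -0.1223
[ 0.0015 -0.0106 -0.0005] -0.0153
[ 0.0017 -0.0106 -0.0005] -0.0153
[ 0.0019 -0.0105 -0.0005] -0.0153
[ 0.002  -0.0105 -0.0005] -0.0153
[ 0.0022 -0.0105 -0.0005] -0.0153
[ 0.0024 -0.0104 -0.0005] -0.0153
[ 0.0025 -0.0104 -0.0005] -0.0153
[ 0.0027 -0.0104 -0.0005] -0.0153
```

servo_tool(moves=[[230,[0.001,-0.01,0],-0.016],[230,[0.001,-0.01,0],-0.016],[230,[0.0014,-0.01,0],-0.016],[230,[0.0016,-0.01,0],-0.016],[230,[0.0018,-0.01,0],-0.016],[230,[0.002,-0.01,0],-0.015],[230,[0.002,-0.008,0],-0.014],[230,[0.001,-0.004,0],-0.005]])

```text
time: 24.17
tool_pos: [0.5144, -0.226, 0.2116]
tcp_rot: [0.597, -3.039, -0.035]
wrist_force: [0.7, -0.6, -2.9]
width: 0.321
```

```bash
python3 go.py 0.516 -0.2352 0.22 112.4 8
```

```text
t 24.17 pos [ 0.5144 -0.226   0.2116] yaw 112.2 toolz [-0.0477  0.0135 -0.9988] F [ 0.7 -0.6 -2.9] w 0.321 q [-0.45  0.11  1.87 -0.01  1.21 -2.41]
shift tool [ 0.0024 -0.0088 -0.0086] world [ 0.0016 -0.0092  0.0084] turn -0.0035
[ 0.0003 -0.0011 -0.0011] -0.0004
[ 0.0003 -0.0011 -0.0011] -0.0004
[ 0.0003 -0.0011 -0.0011] -0.0004
[ 0.0003 -0.0011 -0.0011] -0.0004
[ 0.0003 -0.0011 -0.0011] -0.0004
[ 0.0003 -0.0011 -0.0011] -0.0004
[ 0.0003 -0.0011 -0.0011] -0.0004
[ 0.0003 -0.0011 -0.0011] -0.0004
```

servo_tool(moves=[[230,[0.001,-0.004,-0.002],0],[230,[0.001,-0.003,-0.002],0],[230,[0,-0.001,-0.002],0],[230,[0,0,-0.001],0],[230,[0,0,0],0],[230,[0,0,0],0],[230,[0,0,0],0],[230,[0,0,0],0]])

```text
time: 24.83
tool_pos: [0.5155, -0.2338, 0.2183]
tcp_rot: [0.595, -3.038, -0.038]
wrist_force: [-0.6, 1.2, -3.3]
width: 0.324
```

```bash
python3 go.py 0.516 -0.2352 0.22 112.4
python3 - <<'E'
from workcell import bot
from h import *
c=bot.read_camera("scene"); cv2.imwrite("pics/scene12.png",c["pixels"][:,:,::-1]);cv2.imwrite("pics/scene12z.png",cv2.resize(c["pixels"][140:300,130:290,::-1],None,fx=3.5,fy=3.5,interpolation=2))
np.savez("scene12.npz",**c)
E
```

```text
t 24.83 pos [ 0.5155 -0.2338  0.2183] yaw 112.14 toolz [-0.0495  0.0153 -0.9987] F [-0.6  1.2 -3.3] w 0.324 q [-0.47  0.12  1.85 -0.01  1.23 -2.42]
shift tool [ 0.0001 -0.0014 -0.0018] world [ 0.0005 -0.0014  0.0017] turn -0.0046
```

View pics/scene12z.png

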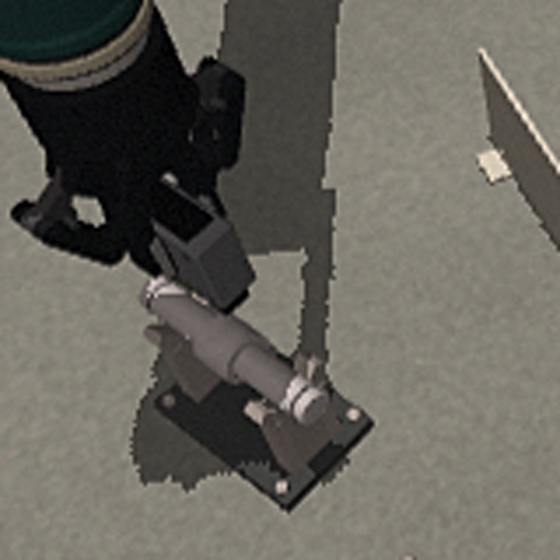

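The sensor (205,245 in the crop) hangs above the spindle, parallel to it. I have time to spare, so I'll test whether turning affects the tilt.

servo_tool(moves=[[230,[0,0,0],0.02],[230,[0,0,0],0.04],[230,[0,0,0],0.04],[230,[0,0,0],0.04],[230,[0,0,0],0.04],[230,[0,0,0],0.02],[230,[0,0,0],0],[230,[0,0,0],0]])

```text
time: 25.55
tool_pos: [0.5152, -0.2328, 0.218]
tcp_rot: [0.267, -3.081, -0.031]
wrist_force: [0.5, -0.6, -2.1]
width: 0.325
```

```bash
python3 go.py 0.516 -0.2352 0.22 112.4
```

```text
t 25.55 pos [ 0.5152 -0.2328  0.218 ] yaw 99.88 toolz [-0.0501  0.0158 -0.9986] F [ 0.5 -0.6 -2.1] w 0.325 q [-0.46  0.12  1.85 -0.01  1.23 -2.2 ]
shift tool [-0.0003 -0.0024 -0.0021] world [ 0.0008 -0.0024  0.002 ] turn -0.2185
```

servo_tool(moves=[[230,[-0.004,-0.003,0],0],[230,[-0.004,-0.003,0],0],[230,[-0.004,-0.003,0],0],[230,[-0.004,-0.003,0],0],[230,[-0.004,-0.003,0],0],[230,[-0.004,-0.003,0],0],[230,[0,0,0],0],[230,[0,0,0],0]])

```text
time: 26.22
tool_pos: [0.5457, -0.2483, 0.2159]
tcp_rot: [0.27, -3.082, -0.031]
wrist_force: [0.0, -0.2, -1.3]
width: 0.324
```

```bash
python3 go.py 0.516 -0.2352 0.22 112.4
```

```text
t 26.22 pos [ 0.5457 -0.2483  0.2159] yaw 99.97 toolz [-0.0496  0.0155 -0.9986] F [ 0.  -0.2 -1.3] w 0.324 q [-0.46  0.18  1.78 -0.01  1.23 -2.21]
shift tool [ 0.0271  0.0182 -0.0024] world [-0.0297  0.0131  0.0041] turn -0.2169
```

servo_tool(moves=[[230,[0.012,0.009,0],0],[230,[0.012,0.009,0],0],[230,[0,0,0],0],[230,[0,0,0],0],[230,[0,0,0],0],[230,[0,0,0],0],[230,[0,0,0],0],[230,[0,0,0],0]])

```text
time: 26.88
tool_pos: [0.5199, -0.2353, 0.2173]
tcp_rot: [0.27, -3.083, -0.03]
wrist_force: [0.9, 0.3, -2.0]
width: 0.324
```

```bash
python3 go.py 0.516 -0.2352 0.22 112.4
```

```text
t 26.88 pos [ 0.5199 -0.2353  0.2173] yaw 99.97 toolz [-0.0485  0.015  -0.9987] F [ 0.9  0.3 -2. ] w 0.324 q [-0.46  0.13  1.84 -0.01  1.22 -2.21]
shift tool [ 0.0039  0.0009 -0.0025] world [-0.0039  0.0001  0.0027] turn -0.2169
```

servo_tool(moves=[[230,[-0.003,0.008,0],0],[230,[-0.004,0.012,0],0],[230,[-0.004,0.012,0],0],[230,[-0.004,0.012,0],0],[230,[-0.004,0.012,0],0],[230,[-0.003,0.008,0],0],[230,[0,0,0],0],[230,[0,0,0],0]])

```text
time: 27.55
tool_pos: [0.5324, -0.1594, 0.2178]
tcp_rot: [0.273, -3.083, -0.031]
wrist_force: [0.1, 0.1, -2.7]
width: 0.324
```

```bash
python3 go.py 0.516 -0.2352 0.22 112.4
```

```text
t 27.55 pos [ 0.5324 -0.1594  0.2178] yaw 100.09 toolz [-0.0482  0.0161 -0.9987] F [ 0.1  0.1 -2.7] w 0.324 q [-0.34  0.1   1.87 -0.    1.22 -2.08]
shift tool [ 0.0295 -0.0717 -0.0027] world [-0.0164 -0.0758  0.0022] turn -0.2149
```

servo_tool(moves=[[230,[-0.002,0.01,0],0.02],[230,[-0.002,0.014,0],0.039],[230,[-0.001,0.014,0],0.039],[230,[0,0.014,0],0.039],[230,[0.001,0.014,0],0.039],[230,[0.001,0.01,0],0.039],[230,[0,0,0],0],[230,[0,0,0],0]])

```text
time: 28.22
tool_pos: [0.5285, -0.0822, 0.2195]
tcp_rot: [-0.074, -3.093, -0.017]
wrist_force: [0.1, -0.5, -3.1]
width: 0.325
```

```bash
python3 go.py 0.516 -0.2352 0.22 112.4
```

```text
t 28.22 pos [ 0.5285 -0.0822  0.2195] yaw 87.24 toolz [-0.0472  0.0122 -0.9988] F [ 0.1 -0.5 -3.1] w 0.325 q [-0.2   0.06  1.91  0.    1.22 -1.73]
shift tool [ 0.0052 -0.1534 -0.0017] world [-0.0125 -0.153   0.0005] turn -0.4391
```

servo_tool(moves=[[230,[0,-0.008,0],0],[230,[0,-0.012,0],0],[230,[0,-0.012,0],0],[230,[0,-0.012,0],0],[230,[0,-0.012,0],0],[230,[0,-0.008,0],0],[230,[0,0,0],0],[230,[0,0,0],0]])

```text
time: 28.88
tool_pos: [0.5249, -0.1592, 0.2188]
tcp_rot: [-0.078, -3.093, -0.013]
wrist_force: [-0.4, 0.9, -2.6]
width: 0.321
```

```bash
python3 go.py 0.516 -0.2352 0.22 112.4
```

```text
t 28.88 pos [ 0.5249 -0.1592  0.2188] yaw 87.11 toolz [-0.0469  0.0093 -0.9989] F [-0.4  0.9 -2.6] w 0.321 q [-0.34  0.08  1.89 -0.01  1.22 -1.85]
shift tool [ 0.0051 -0.0763 -0.0014] world [-0.0089 -0.076   0.0012] turn -0.4414
```

servo_tool(moves=[[230,[0,-0.002,-0.008],-0.02],[230,[0,-0.002,-0.011],-0.04],[230,[0,0,-0.012],-0.04],[230,[0,0,-0.012],-0.04],[230,[0,0,-0.012],-0.04],[230,[0,0,-0.012],-0.03],[230,[0,0,-0.01],0],[230,[0,0,-0.006],0]])

```text
time: 29.55
tool_pos: [0.5275, -0.1619, 0.3061]
tcp_rot: [0.275, -3.079, -0.027]
wrist_force: [-0.3, -1.1, -2.2]
width: 0.319
```

```bash
python3 go.py 0.516 -0.2352 0.22 112.4
```

```text
t 29.55 pos [ 0.5275 -0.1619  0.3061] yaw 100.19 toolz [-0.0515  0.0129 -0.9986] F [-0.3 -1.1 -2.2] w 0.319 q [-0.34  0.04  1.77 -0.01  1.39 -2.09]
shift tool [ 0.0202 -0.0719  0.0856] world [-0.0115 -0.0733 -0.0861] turn -0.213
```

servo_tool(moves=[[230,[0,0,0.01],0],[230,[0,0,0.025],0],[230,[0,0,0.025],0],[230,[0,0,0.02],0],[230,[0,0,0],0],[230,[0,0,0],0],[230,[0,0,0],0],[230,[0,0,0],0]])

```text
time: 30.22
tool_pos: [0.5244, -0.1597, 0.2242]
tcp_rot: [0.276, -3.083, -0.025]
wrist_force: [0.3, -0.4, -1.7]
width: 0.321
```

```bash
python3 go.py 0.516 -0.2352 0.22 112.4
```

```text
t 30.22 pos [ 0.5244 -0.1597  0.2242] yaw 100.19 toolz [-0.0471  0.0118 -0.9988] F [ 0.3 -0.4 -1.7] w 0.321 q [-0.34  0.08  1.88 -0.    1.23 -2.09]
shift tool [ 0.0215 -0.0729  0.0037] world [-0.0084 -0.0755 -0.0042] turn -0.2131
```

The tilt barely responds to any of these moves. The sensor should be only about 2° off vertical, which is fine, so I'll go to the final position and measure it with the camera.

servo_tool(moves=[[230,[0.001,-0.006,0],-0.015],[230,[0.0025,-0.01,0],-0.03],[230,[0.003,-0.01,0],-0.03],[230,[0.003,-0.01,0],-0.03],[230,[0.003,-0.01,0],-0.03],[230,[0.003,-0.01,0],-0.03],[230,[0.002,-0.006,0],-0.025],[230,[0,0,0],0]])

```text
time: 30.88
tool_pos: [0.5292, -0.2318, 0.2345]
tcp_rot: [0.595, -3.055, -0.014]
wrist_force: [-0.0, -0.1, -1.9]
width: 0.324
```

```bash
python3 go.py 0.516 -0.2352 0.22 112.4
```

```text
t 30.88 pos [ 0.5292 -0.2318  0.2345] yaw 112.03 toolz [-0.0307  0.003  -0.9995] F [-0.  -0.1 -1.9] w 0.324 q [-0.45  0.11  1.82 -0.01  1.23 -2.4 ]
shift tool [0.0132 0.0016 0.0149] world [-0.0132 -0.0034 -0.0145] turn -0.0065
```

servo_tool(moves=[[230,[0.002,0,0.002],0],[230,[0.002,0,0.002],0],[230,[0.002,0,0.002],0],[230,[0.002,0,0.002],0],[230,[0.002,0,0.001],0],[230,[0.001,0,0],0],[230,[0,0,0],0],[230,[0,0,0],0]])

```text
time: 31.55
tool_pos: [0.5184, -0.2359, 0.2272]
tcp_rot: [0.594, -3.058, -0.011]
wrist_force: [-0.3, -0.2, -2.5]
width: 0.319
```

```bash
python3 go.py 0.5155 -0.2350 0.22 112.4
```

```text
t 31.55 pos [ 0.5184 -0.2359  0.2272] yaw 111.97 toolz [-0.0275  0.002  -0.9996] F [-0.3 -0.2 -2.5] w 0.319 q [-0.46  0.1   1.85 -0.01  1.22 -2.42]
shift tool [0.0021 0.0018 0.0073] world [-0.0029  0.0009 -0.0072] turn -0.0075
```

```bash
cat > fin.py <<'E'
import numpy as np
from scipy.spatial.transform import Rotation as Ro
from workcell import bot
s=bot.read_state()
p0=np.array([.4842,.1540,.0665]);R0=Ro.from_rotvec([-.355,-3.098,-.004]).as_matrix()
yaw=np.radians(77-90); S0=Ro.from_euler('z',yaw).as_matrix(); c0=np.array([.4839,.1540,.008])
off=R0.T@(c0-p0); RS=R0.T@S0
R=Ro.from_rotvec(s["tcp_rot"]).as_matrix(); W=s["tool_pos"]+R@off; S=R@RS
goal=np.array([.5155,-.2350,.1182])
print("window",W.round(4),"sensor z",S[:,2].round(4),"tilt",np.degrees(np.arccos(S[2,2])).round(2),"xdir yaw",np.degrees(np.arctan2(S[1,0],S[0,0])).round(2))
print("need tool",(R.T@(goal-W)).round(4),"turn",-(np.radians(22.4)-np.arctan2(S[1,0],S[0,0])).round(4), "pos",s["tool_pos"].round(4),"t",round(s["time"],2),"vel",np.abs(s["joint_vel"]).max().round(4),"F",s["wrist_force"].round(1))
E
python3 fin.py
python3 - <<'E'
from workcell import bot
from h import *
for n in ["wrist","top","scene"]:
    c=bot.read_camera(n); np.savez(n+"13.npz",**c); cv2.imwrite(f"pics/{n}13.png",c["pixels"][:,:,::-1])
c=np.load("wrist13.npz"); w=worldw(c); z=w[...,2]; print(np.nanmedian(z[60:90,300:350]))
s0=np.array([516,-234.8])/1000; a=np.radians(22.4); ex=np.array([np.cos(a),np.sin(a)]); ey=np.array([-np.sin(a),np.cos(a)])
d=w[...,:2]-s0; X=d@ex;Y=d@ey
m=(z>.225)&(z<.262)&(abs(X)<.06)&(abs(Y)<.03)
m[:, :270]=0; m[:,375:]=0; m[340:]=0
print(m.sum(),rect(w[m]))
for lo in np.arange(-.05,.05,.01):
    k=m&(X>lo)&(X<lo+.01)
    if k.sum()>20: print(round(lo,3),k.sum(),np.percentile(Y[k],[1,99]).round(4),np.percentile(z[k],[50,90]).round(4))
E
```

```text
window [ 0.5178 -0.2355  0.1687] sensor z [ 0.0058 -0.0108  0.9999] tilt 0.7 xdir yaw 22.05
need tool [0.0007 0.0007 0.0506] turn -0.0062 pos [ 0.5184 -0.2359  0.2272] t 31.55 vel 0.0061 F [-0.3 -0.2 -2.5]
-7.884863328239328e-05
12279 ((507.1898193359375, -240.65798950195312), (57.547489166259766, 45.08734893798828), 24.106517791748047)
-0.04 2674 [-0.0159  0.0115] [0.2439 0.2451]
-0.03 2177 [-0.0159  0.0113] [0.2457 0.2467]
-0.02 1942 [-0.0198  0.0141] [0.2459 0.2469]
-0.01 2830 [-0.0219  0.0179] [0.2456 0.249 ]
0.0 1726 [-0.0177  0.0133] [0.2457 0.2468]
0.01 930 [-0.0175  0.0132] [0.2457 0.2466]
```

View pics/wrist13.png

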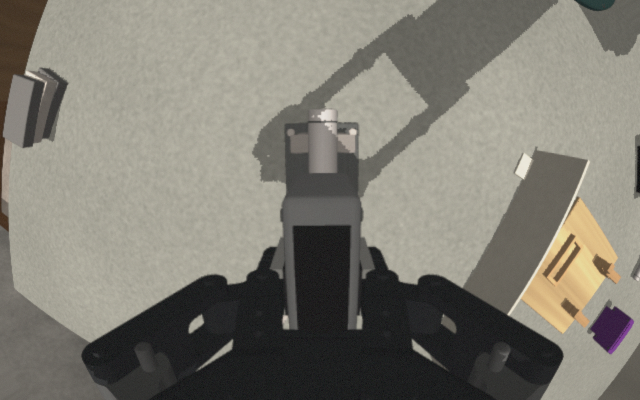

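Camera and kinematics agree: the sensor top reads about 246 mm against 246.7 predicted, tilted about 0.7° and aligned with the spindle (323,150). Descending gently.

servo_tool(moves=[[230,[0.0003,0.0003,0.003],-0.003],[230,[0.0003,0.0003,0.005],-0.003],[230,[0,0,0.006],0],[230,[0,0,0.006],0],[230,[0,0,0.006],0],[230,[0,0,0.005],0],[230,[0,0,0.003],0],[230,[0,0,0],0]])

```text
time: 32.37
tool_pos: [0.5166, -0.2352, 0.1888]
tcp_rot: [0.604, -3.055, -0.012]
wrist_force: [0.2, 0.3, -3.5]
width: 0.323
```

```bash
python3 fin.py
```

```text
window [ 0.5159 -0.2347  0.1303] sensor z [ 0.0067 -0.0115  0.9999] tilt 0.76 xdir yaw 22.45
need tool [ 0.0002 -0.0002  0.0121] turn 0.0008 pos [ 0.5166 -0.2352  0.1888] t 32.37 vel 0.0058 F [ 0.2  0.3 -3.5]
```

servo_tool(moves=[[230,[0,0,0.002],0],[230,[0,0,0.002],0],[230,[0,0,0.002],0],[230,[0,0,0.002],0],[230,[0,0,0.001],0],[230,[0,0,0],0],[230,[0,0,0],0],[230,[0,0,0],0]])

```text
time: 33.03
tool_pos: [0.5167, -0.2355, 0.1793]
tcp_rot: [0.604, -3.056, -0.011]
wrist_force: [0.4, 0.2, -2.4]
width: 0.323
```

```bash
python3 fin.py
```

```text
window [ 0.5162 -0.235   0.1208] sensor z [ 0.0059 -0.0111  0.9999] tilt 0.72 xdir yaw 22.44
need tool [0.0005 0.0002 0.0026] turn 0.0008 pos [ 0.5167 -0.2355  0.1793] t 33.03 vel 0.0016 F [ 0.4  0.2 -2.4]
```

servo_tool(moves=[[230,[0.0005,0,0.0015],0],[230,[0,0,0.001],0],[230,[0,0,0],0],[230,[0,0,0],0],[230,[0,0,0],0],[230,[0,0,0],0],[230,[0,0,0],0],[230,[0,0,0],0]])

```text
time: 33.7
tool_pos: [0.5165, -0.2359, 0.1772]
tcp_rot: [0.605, -3.057, -0.01]
wrist_force: [0.0, -0.6, -2.7]
width: 0.321
```

```bash
python3 fin.py; python3 - <<'E'
from workcell import bot
from h import *
for n in ["wrist","scene","top"]:
    c=bot.read_camera(n); np.savez(n+"14.npz",**c); cv2.imwrite(f"pics/{n}14.png",c["pixels"][:,:,::-1])
c=np.load("scene14.npz"); w=world(c); z=w[...,2]
cv2.imwrite("pics/scene14z.png",cv2.resize(c["pixels"][160:290,140:270,::-1],None,fx=4.5,fy=4.5,interpolation=2))
s0=np.array([516,-234.8])/1000; a=np.radians(22.4); ex=np.array([np.cos(a),np.sin(a)]); ey=np.array([-np.sin(a),np.cos(a)])
d=w[...,:2]-s0; X=d@ex;Y=d@ey
m=(abs(Y)<.022)&(abs(X)<.09)&(z>.08)&(z<.21)
for lo in np.arange(-.08,.085,.01):
    k=m&(X>lo)&(X<lo+.01)
    if k.sum()>8:
        print(round(lo,3),k.sum(),"zs<.113 max",z[k&(z<.1135)].max().round(4) if (k&(z<.1135)).any() else None,"min above .113",z[k&(z>.1135)].min().round(4) if (k&(z>.1135)).any() else None)
E
python3 fin.py
```

```text
window [ 0.516  -0.2354  0.1187] sensor z [ 0.0048 -0.0105  0.9999] tilt 0.66 xdir yaw 22.45
need tool [0.0002 0.0006 0.0005] turn 0.0008 pos [ 0.5165 -0.2359  0.1772] t 33.7 vel 0.0014 F [ 0.  -0.6 -2.7]
-0.06 13 zs<.113 max 0.0959 min above .113 None
-0.05 25 zs<.113 max 0.0963 min above .113 None
-0.04 18 zs<.113 max 0.1002 min above .113 None
-0.03 15 zs<.113 max 0.1033 min above .113 None
-0.02 28 zs<.113 max 0.1062 min above .113 0.1213
-0.01 78 zs<.113 max 0.1078 min above .113 0.1189
-0.0 113 zs<.113 max 0.1086 min above .113 0.1232
0.01 220 zs<.113 max 0.1077 min above .113 0.123
0.02 143 zs<.113 max 0.1048 min above .113 0.1208
0.03 303 zs<.113 max 0.1037 min above .113 0.1216
0.04 123 zs<.113 max 0.105 min above .113 0.1433
0.05 81 zs<.113 max 0.1041 min above .113 None
0.06 46 zs<.113 max 0.1051 min above .113 None
0.07 63 zs<.113 max 0.1037 min above .113 None
window [ 0.516  -0.2354  0.1187] sensor z [ 0.0048 -0.0105  0.9999] tilt 0.66 xdir yaw 22.44
need tool [0.0003 0.0006 0.0006] turn 0.0008 pos [ 0.5165 -0.2359  0.1772] t 33.85 vel 0.0016 F [ 0.3 -0.2 -2.3]
```

View pics/scene14z.png

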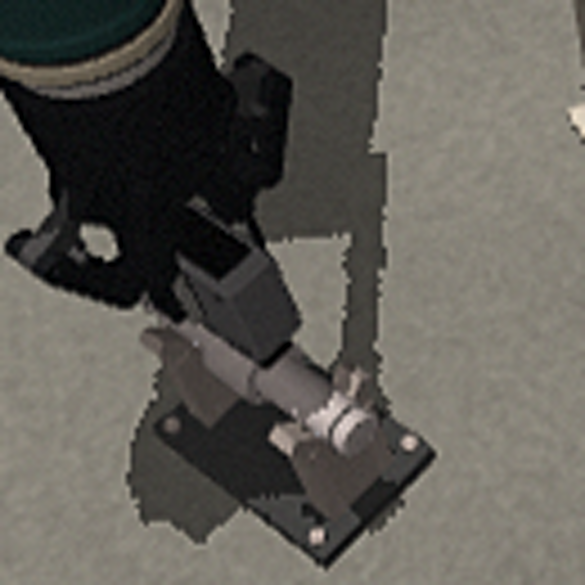

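View pics/top14.png

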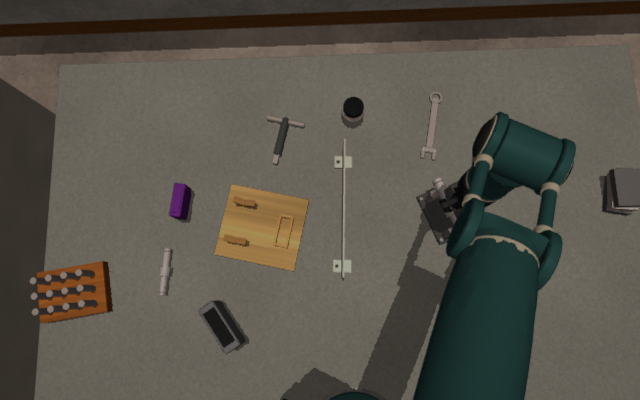

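View pics/wrist14.png

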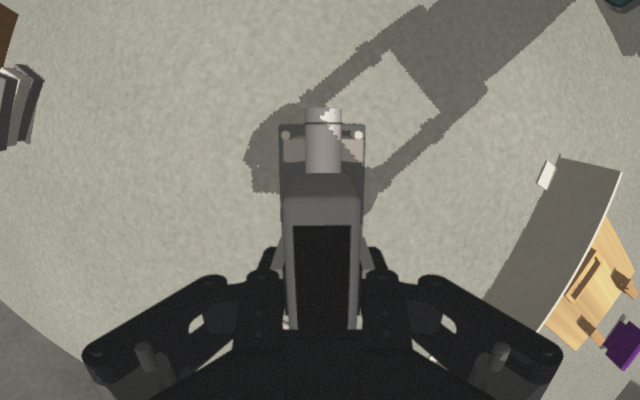

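The scene crop shows the sensor's nose (270,350) just above the collar (230,350), with a visible gap and in line with the spindle. The top view shows the jar, key, wrench and look-alikes where they were, and the tray empty. The arm is steady, so I'm handing in.

```bash
python3 -c "
from workcell import bot
print(bot.finish_job())"
```

```text
the job is handed in; nothing more can be done
None
```

The spindle is lying in the stand's two V plates and the sensor is held over its collar. I handed the job in at about 34 s of the 66 s allowed.

**Spindle:** I gripped it by the collar, carried it over the guard and pressed it gently into the V plates (about 28 N at the wrist) before letting go. The wrist camera then read it level, with its bar tops at 102.1–102.5 mm against 102 mm for a seated spindle. The collar was within about 1 mm of midway.

**Sensor:** I carried it over the guard and held it with the window at about 118.7 mm. That is roughly 10.5 mm above the collar's nominal top, within 1 mm of its middle. Its long side is in line with the spindle and it leans about 0.7°. These figures come from the arm's position since the grasp. A camera check before the last descent agreed within about 1 mm. The arm was steady when I handed in, and the last pictures showed the gap and no contact.

**Checks that were off:**
- **Tool tilt:** the tool tilted up to about 3.6° during the job, so the spindle's far end touched first and it pivoted level under the press. About 5 s of moves to reduce the tilt before the final descent did little at first, but it then eased.
- **Scene camera:** its few depth readings at the nose were coarse, 118.9–123 mm.
- **Bystanders:** I compared the jar, chuck key, wrench and look-alikes only by eye in the last top view, and they looked unmoved.

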